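# Fit the rocker arm on its shaft into the cylinder head

### The arm

A 6-joint arm with a two-finger parallel gripper is mounted at the origin on the work surface. World frame = base frame: x ahead of the robot, y to its left, z up, the work surface at z = 0. Lengths are in m, angles in degrees, forces in N, time in s.
With the tool pointing down it reaches from about 0.375 to 0.975 m from the base axis. Payload 3.8 kg.
Tool frame: the origin (TCP) lies on the centre line of the jaws, within the pads' length; the fingertips stand 17 mm ahead of it and the grasp point (between the pads) lies 2 mm behind it (ctrl.nose_length is the distance from the TCP to the fingertips, in m); z points along the fingers, y is the line along which they close (so a half turn about z gives the same grasp; the last joint's range is limited). The gripper opens to 85 mm and grips with 20 to 120 N. Pads are 22 mm wide; open, the fingers measure 114 mm over their backs; the gripper's body (76 mm by 85 mm) begins 54 mm behind the grasp point. The pads swing forward as they close: fully open they stand 13 mm farther back than shut.
Start: joints at [70.823, 15.12, 91.902, -0, 72.978, -2.114], TCP at [0.198, 0.645, 0.218] pointing down, gripper open.
Joint ranges: [-150.88, 150.88], [-54.13, 125.18], [17.81, 147.31], [-75.09, 255.09], [0, 152.58], [-146.25, 146.25]. Speed limits (degrees/s): [147.25, 147.25, 180, 180, 180, 180].

### API

Orientations are given as [roll, pitch, yaw] about the fixed x, y, z axes, in that order (R = Rz(yaw) Ry(pitch) Rx(roll)).
In Python, from plant import ctrl, eyes gives the robot as it stands.
- The arm moves only by the tool move_arm, never from a script. Its argument "commands" is a list of rows, each a list of 3 entries, a list of its own where there are three numbers: the opening, from 0 (shut) to 1 (fully open), then the shift along the tool's x, y, z normalised to -1 to 1, where 1 is 0.2 m, then the turn, a rotation vector about the tool's x, y, z normalised to -1 to 1, where 1 is 45 degrees. In form: [[grip, [dx, dy, dz], [wx, wy, wz]], ...]. A call has exactly 5 rows; each row is the pose to reach, as a shift and turn from the pose commanded when the call began, along the tool's axes at that moment; what a row does not reach only later rows make up. A row lasts 1/10 s, in which the tool goes at most 50 mm and 8.59 degrees, less where a joint would pass 70% of its speed; a pose out of reach is approached as far as the arm can. A call with a number of a shift or a turn outside -1 to 1 is refused whole. A call with a gripper value outside its range is refused whole. The fingers move at their own pace and stop on an object; "force" is the grip in N (left out, the last holds). Time passes only in rows, so rows that repeat a pose let the fingers close, or fill a call up. It gives the time, the measured TCP pose, the force, the opening and the grip force at its end, in the units of the state.
- ctrl.get_obs(): the state, without advancing time (a new reading comes with each control period).
- eyes.read_camera(name): name is "side" or "top"; returns a dict with "frame" (420x560x3 uint8, red, green, blue), "camera_matrix" (3x3 intrinsics, pixels), "R" (3x3) and "t" (3): a world point X has camera coordinates R X + t. Camera axes: x right, y down, z forward; pixel columns grow to the right and rows downward; lengths in m; the calibration is good to about 2 mm. A picture is of the moment at which its call begins. There is no depth.
- ctrl.hand_in(): hands the job in; it is judged then, once.
The state is a dict: "clock": time; "joints": joint angles; "qd": joint speeds; "joint_torque": joint torques, N m; "ee_pos": TCP position; "tool_rot": TCP orientation; "contact_force": force on the tool from outside, world axes, zero at the start; "wrist_torque": the same for the moment, N m; "opening": finger opening in m; "grasp_force": force on a finger pad.
Only numpy, scipy, OpenCV 4.12 (cv2) and the standard library are available. Lean on these libraries where they do the work, as an engineer would, in place of code of your own. Each camera call takes 0.05 s, during which the arm holds its last target. There are 200 camera calls.

### The job

Take the rocker shaft from its wooden rest, slide it through the bore of the rocker arm standing in the parts tray until the rocker is at its middle, and lift the rocker on it across to the cylinder head without touching the rocker itself. Lay the shaft gently in the two open saddles, the slipper pad on the camshaft side and the screws over the valves, and ease it endwise until you feel its groove drop over the locating key and it lies fully down in both saddles; then let go. These are finished surfaces: never force or drop anything, and leave the other parts in the tray where they are.

Things in the scene. Friction and masses are not known exactly. Their poses are not given: they have to be found in the camera images.
- shaft: the rocker shaft: bright steel rod, 212 mm long, 18 mm thick, about 0.28 kg, both ends alike: domed to a half ball, with a square-sided groove all round, 8 mm wide, turned down to a 7 mm neck, its middle 87 mm from the shaft's middle. Origin at its middle on its axis, x along it. It starts in the wooden rest, axis 24 mm above the table.
- rocker: the loose rocker arm, dark steel, about 0.34 kg, standing on its own three feet in the tray: a hub (sleeve 40 mm long, 31 mm outside, through bore 19.5 mm wide, sharp-edged), a wide arm with a slipper pad at -x, a two-armed fork with adjusting screws at +x. Origin on the bore axis at mid-length, 32 mm above the feet, 47 mm above the table; y runs along the bore, level; z up.
- pad (a point): middle of the sole of the rocker's slipper pad (38 mm wide along the bore), at (-36, 0, -32) mm in the rocker's frame
- screws (a point): midway between the feet of the rocker's two adjusting screws (29 mm apart along the bore), at (40, 0, -32) mm in the rocker's frame; the screw tops are 8 mm above the bore axis. A push of some 2 N along the bore is enough to tip or slide the rocker
- head: aluminium cylinder head, fixed, 204 x 224 mm; origin in the middle of its underside, z up, y along its two rocker shafts, whose axes are 120 mm above the table. At x -48 mm: the assembled side, capped, with its own rocker, below z 145 mm. At x 0: the camshaft, top at z 84 mm. At x +48 mm: the open seat. At x 88, y -14.5 and 14.5 mm: two valve stems, top at z 84 mm.
- seat (a point): middle of the open seat, on the axis of a shaft lying fully down: (48, 0, 120) mm in the head's frame, with the head's axes. Two pedestals, y -106 to -68 and 68 to 106 mm, each with a trough for the 18 mm shaft, open upwards and at both ends: 20.4 mm between upright cheeks 3 mm higher than the axis, edges flared to 8 mm above. 136 mm are free between them, 64 mm deep below the axis.
- key_saddle (a point): floor of the trough of the +y saddle at mid-length, (48, 87, 111) mm in the head's frame. A fixed locating key, a flat-topped bar 6 mm wide along y, lies across this trough, 5 mm proud, with its middle up to 7 mm to either side of this point along y: where differs and is not given, so feel for it. The shaft lies fully down only with a groove over the key (1 mm play each way), else it rides on it. The -y saddle has none.
- tray: low steel parts tray standing on a wooden board, fixed, 300 x 220 mm (board 320 x 235), floor 15 mm and rim 26 mm above the table; origin in the middle of its underside
- rest: wooden rest for the shaft, fixed, 172 x 50 mm: base 6 mm thick, two V-notched uprights 16 mm thick, 70 mm either side of its middle, 27 mm high. Origin in the middle of its underside, x along the shaft
- gudgeon_pin: bystander: standing steel tube, 28 mm across, 60 mm tall; origin under its foot
- pinion: bystander: small toothed wheel lying flat, 46 mm across, 16 mm thick, with an upright bore; origin in the middle of its underside
- socket: bystander: upright spanner socket, 29 mm across, 38 mm tall; origin under its foot
- big_end_cap: bystander: arched connecting-rod cap, 82 x 24 mm, 36 mm tall, lying on its two lugs; origin in the middle of its underside
Mind the look-alikes: they are no part of the job. What is meant by the shaft is not purple, and is the smaller of those in its own colour.

How it is judged:
By the outcome, as a careful person would: the job done as asked, in the order asked, and still so for the second after the job is handed in, with the robot touching nothing.
It also fails if it takes over 72 s, if anything falls off the work surface, if the arm or the gripper's body presses on something with over 40 N, if the wrist force passes 120 N, or if a joint passes its speed limit or range.

## Working session

There is one attempt and no reset: what is moved stays moved. The work goes in short steps, Python scripts to look and compute and a tool call to move; the robot and the scene stay as the last step left them, time stands still between calls to the robot, and variables do not carry over. Pictures are saved under pics/ and viewed, at most 10 in all, crops included, and the job is handed in when it is done.

Besides the shell and the picture viewer there is one more tool, called as name(argument=value, ...) on one line, values as JSON. move_arm: Moves the arm, as the interface text tells. Scaled input: -1 to 1 covers 0.2 m each way for a shift and 45 degrees each way for a turn. Its arguments: {"type":"object","properties":{"commands":{"type":"array"},"force":{"type":"number"}},"required":["commands"]}

```bash
mkdir -p pics; ls; python3 - <<'E'
from plant import ctrl, eyes
import cv2,pickle
print(ctrl.get_obs())
for n in("top","side"):
    d=eyes.read_camera(n); pickle.dump(d,open(n+".pkl","wb"))
    cv2.imwrite(f"pics/{n}0.png",d["frame"][:,:,::-1]); print(n,d["camera_matrix"].tolist(),d["R"].tolist(),d["t"].tolist())
E
```

```text
pics
{'clock': 0.0, 'joints': array([ 7.08257154e+01,  1.51703212e+01,  9.19839364e+01, -3.04909459e-04,
        7.29755189e+01, -2.11491363e+00]), 'qd': array([-0.00062613,  0.02163796, -0.09368889,  0.07558924,  0.0448531 ,
       -0.10464457]), 'joint_torque': array([ 1.71277807e-03, -5.15126288e+01, -3.67307854e+01,  1.39128133e-04,
        1.28934259e-02,  5.18671732e-05]), 'ee_pos': array([0.19777687, 0.6445663 , 0.21672309]), 'tool_rot': array([-1.79870301e+02, -4.49810043e-03,  1.62940714e+02]), 'contact_force': array([ 0.9346468 , -0.93912021,  0.34780471]), 'wrist_torque': array([ 0.01271103, -0.00535062, -0.00959131]), 'grasp_force': 0.0, 'opening': 0.08542457364543073}
top [[546.1144962554156, 0.0, 276.7643456556078], [0.0, 546.1144962554156, 214.63860012674348], [0.0, 0.0, 1.0]] [[-0.009069428827559674, -0.9999308378541263, -0.007487654444901354], [-0.9892866672185244, 0.01006345292896549, -0.14563865207701876], [0.14570393105337362, 0.006086577321526128, -0.9893095157998343]] [0.006829697074600548, 0.4661170307116182, 1.3323883315070504]
side [[432.571338022352, 0.0, 281.1292134893888], [0.0, 432.571338022352, 202.9721615115129], [0.0, 0.0, 1.0]] [[-0.9889185463492293, -0.14845862759043438, -0.00038023741554238047], [-0.10441891434720647, 0.6973755131223973, -0.7090585899795757], [0.10553103341234851, -0.701161486100911, -0.7051494674150185]] [0.44506452940514457, 0.12920359835496126, 1.1551581479405362]
```

View pics/top0.png

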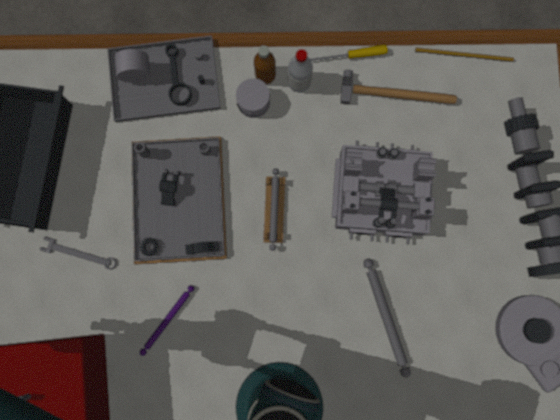

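View pics/side0.png

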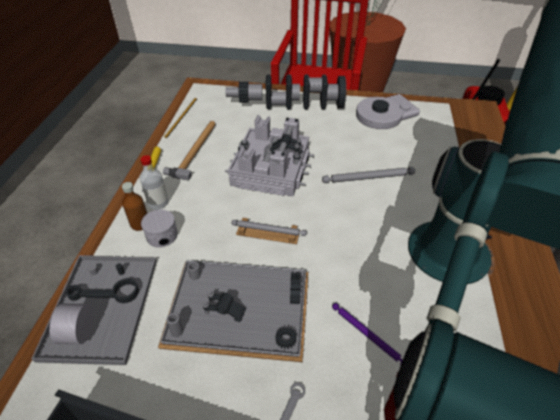

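Top view: shaft in the rest at about (277,172)–(277,247), tray centred near (180,200) with the rocker at about (170,188), head near (388,192). The purple rod at (165,320) and the long rod at (390,315) are look-alikes. Side view shows the same layout.

```bash
cat > h.py <<'E'
import numpy as np,cv2,pickle
def load(n): return pickle.load(open(n+".pkl","rb"))
def cast(d,uv,z):
    uv=np.atleast_2d(np.array(uv,float)); K,R,t=d["camera_matrix"],d["R"],d["t"]
    K=np.array(K);R=np.array(R);t=np.array(t)
    r=(R.T@np.linalg.inv(K)@np.c_[uv,np.ones(len(uv))].T).T; c=-R.T@t
    return c+r*((z-c[2])/r[:,2])[:,None]
def proj(d,X):
    c=np.atleast_2d(X)@np.array(d["R"]).T+np.array(d["t"]); p=c@np.array(d["camera_matrix"]).T
    return p[:,:2]/p[:,2:]
E
python3 - <<'E'
from h import *
d=load("top");f=d["frame"][:,:,::-1]
g=np.clip(f.astype(float)*1.6,0,255).astype(np.uint8)
a=cv2.resize(g[160:220,145:205],None,fx=5.5,fy=5.5,interpolation=cv2.INTER_CUBIC)
b=cv2.resize(g[135:250,330:445],None,fx=4,fy=4,interpolation=cv2.INTER_CUBIC)
c=np.zeros((460,800,3),np.uint8);c[:330,:330]=a;c[:460,335:795]=b
cv2.imwrite("pics/c1.png",c)
s=load("side");g=np.clip(s["frame"][:,:,::-1].astype(float)*1.6,0,255).astype(np.uint8)
a=cv2.resize(g[280:330,195:255],None,fx=5.5,fy=5.5,interpolation=cv2.INTER_CUBIC)
b=cv2.resize(g[110:205,220:325],None,fx=4.3,fy=4.3,interpolation=cv2.INTER_CUBIC)
c=np.zeros((460,800,3),np.uint8);c[:275,:330]=a;c[:b.shape[0],335:335+b.shape[1]]=b
cv2.imwrite("pics/c2.png",c)
print(cast(d,[[277,172],[277,247]],.024),cast(d,[[180,200]],.015),cast(d,[[388,192]],.12))
E
```

```text
[[0.57756238 0.00081088 0.024     ]
 [0.38590188 0.0025613  0.024     ]] [[0.50924015 0.24898397 0.015     ]] [[ 0.50472005 -0.26052768  0.12      ]]
```

View pics/c1.png

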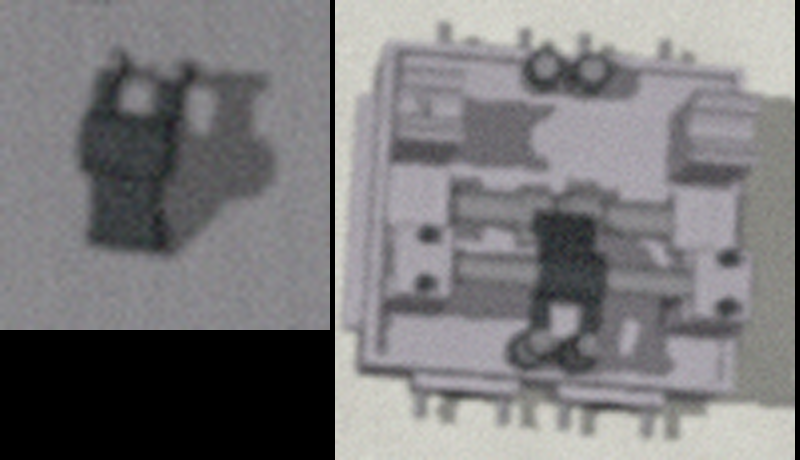

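View pics/c2.png

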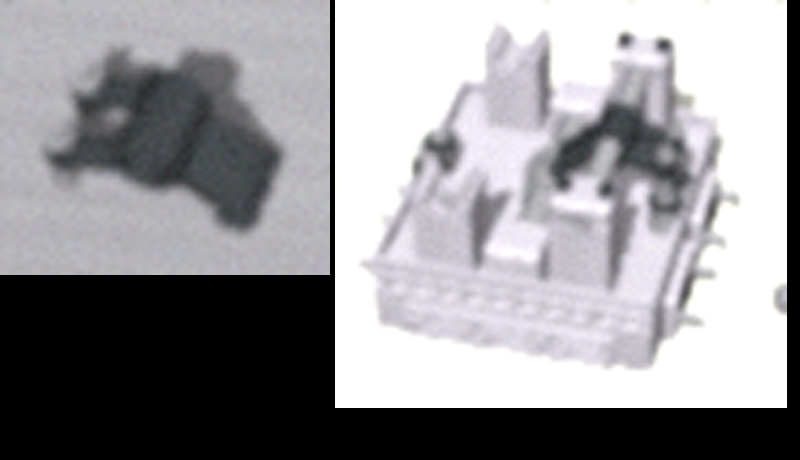

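The crops show the rocker's fork (screws) up (+x) with screw tops at about (166.8,170) and (179.5,172.7) in the frame. The hub is around (169,186) and the bore runs nearly along y, tilted a few degrees. The head's open saddles are on the far (+x) side, with valve stems at about (382.5,152.5) and (394,152.5).

```bash
python3 - <<'E'
from plant import ctrl, eyes
from h import *
for n in("top","side"):
    fr=[eyes.read_camera(n) for _ in range(10)]
    d=fr[0]; d["frame"]=np.mean([x["frame"] for x in fr],0); pickle.dump(d,open(n+"A.pkl","wb"))
lsd=cv2.createLineSegmentDetector()
def segs(n,x0,x1,y0,y1,z,m,gain=1.6):
    d=load(n); g=d["frame"].mean(2)[y0:y1,x0:x1]*gain
    g=cv2.resize(np.clip(g,0,255).astype(np.uint8),None,fx=3,fy=3,interpolation=cv2.INTER_CUBIC)
    L=lsd.detect(g)[0][:,0]; L=(L.reshape(-1,2)+.5)/3-.5+[x0,y0]; L=L.reshape(-1,4)
    for l in L:
        if np.hypot(l[2]-l[0],l[3]-l[1])>m:
            P=cast(d,l.reshape(2,2),z)[:,:2]*1000; v=P[1]-P[0]
            print(n,l.round(1),P.round(1).tolist(),"len%.0f ang%.1f"%(np.hypot(*v),np.degrees(np.arctan2(v[1],v[0]))))
print("rocker");segs("topA",150,200,160,215,.047,5);segs("sideA",195,255,280,330,.047,6)
print("shaft");segs("topA",262,295,160,260,.024,15)
print("head");segs("topA",330,445,135,250,.120,9)
E
```

```text
rocker
topA [175.8 206.1 160.8 204.3] [[488.3, 253.2], [493.3, 290.8]] len38 ang82.4
topA [178.5 176.2 176.1 190.8] [[564.1, 247.8], [527.1, 253.1]] len37 ang171.8
topA [166.6 179.9 172.  180.4] [[555.1, 277.6], [553.7, 263.9]] len14 ang-96.0
topA [158.4 185.5 162.7 172.6] [[541.0, 297.7], [573.8, 287.8]] len34 ang-16.8
topA [161.6 172.5 167.1 171.9] [[574.2, 290.5], [575.6, 276.7]] len14 ang-84.4
topA [178.3 170.  182.6 172.9] [[580.2, 248.7], [572.5, 237.7]] len13 ang-125.0
topA [160.1 203.7 161.4 192.7] [[494.6, 292.5], [522.5, 289.9]] len28 ang-5.3
topA [184.8 172.4 192.8 172.9] [[573.7, 232.0], [572.2, 212.1]] len20 ang-94.4
topA [194.8 191.9 190.5 195.9] [[523.8, 206.4], [513.7, 217.0]] len15 ang133.3
topA [173.6 195.3 175.7 203.3] [[515.7, 259.2], [495.3, 253.5]] len21 ang-164.3
topA [182.6 183.5 184.1 177.4] [[545.5, 237.3], [561.0, 233.8]] len16 ang-12.8
topA [190.7 195.3 185.4 195.9] [[515.2, 216.6], [513.7, 229.8]] len13 ang96.4
topA [185.7 196.1 178.5 204.4] [[513.3, 228.9], [492.5, 246.5]] len27 ang139.7
topA [190.6 177.  190.4 184.1] [[561.9, 217.3], [543.8, 217.7]] len
[... 5097 characters left out ...]
 224.1] [[453.5, -140.5], [429.9, -138.2]] len24 ang174.5
topA [330.8 213.2 332.1 195.7] [[455.5, -124.8], [497.3, -128.9]] len42 ang-5.7
topA [332.  196.5 334.7 159. ] [[495.2, -128.5], [585.7, -137.1]] len91 ang-5.4
topA [362.  203.7 378.3 205. ] [[477.4, -198.5], [474.0, -236.5]] len38 ang-95.1
topA [336.2 209.  336.7 195.3] [[465.4, -137.6], [498.1, -139.6]] len33 ang-3.4
topA [348.2 150.6 361.5 151.8] [[605.9, -169.8], [602.6, -201.3]] len32 ang-95.9
topA [409.5 203.  400.3 202.4] [[478.0, -309.8], [479.6, -288.4]] len22 ang85.6
topA [361.6 188.7 374.5 189.7] [[513.4, -198.6], [510.6, -229.0]] len30 ang-95.2
topA [376.6 200.4 365.7 199.9] [[484.8, -232.9], [486.5, -207.5]] len25 ang86.2
```

```bash
python3 - <<'E'
from h import *
d=load("topA");s=load("sideA")
f=lambda im,y0,y1,x0,x1,k,g:cv2.resize(np.clip(im[y0:y1,x0:x1,::-1]*g,0,255).astype(np.uint8),None,fx=k,fy=k,interpolation=cv2.INTER_CUBIC)
c=np.zeros((600,800,3),np.uint8)
a=f(d["frame"],142,190,335,440,7,1.3);b=f(s["frame"],115,177,228,300,4,1.1)
c[:a.shape[0],:a.shape[1]]=a;c[340:340+b.shape[0],:b.shape[1]]=b
e=f(d["frame"],165,252,268,290,3,1.3).transpose(1,0,2);c[340:340+e.shape[0],310:310+e.shape[1]]=e
cv2.imwrite("pics/c3.png",c)
g=d["frame"].mean(2)
for r in(180,210,240):print(r,g[r,270:290].round().astype(int))
print(g[165:182,276:282].mean(1).round().astype(int),g[236:256,274:279].mean(1).round().astype(int))
E
```

```text
180 [ 49  54  70  82  89  87  78  63  51  51  57  58  56  67  75  82  94 101
 102 101]
210 [ 76  81  88  88  84  73  62  52  53  54  55  57  56  66  75  82  82  93
 114 125]
240 [ 79  84  82  78  67  56  50  51  51  54  53  57  64  77  83  91 108 117
 119 117]
[128 129 125 115 104  95  86  76  73  83  93  89  75  64  62  60  60] [ 57  57  56  55  55  57  80 108 115 102  86  81  86  94 108 121 125 127
 128 127]
```

View pics/c3.png

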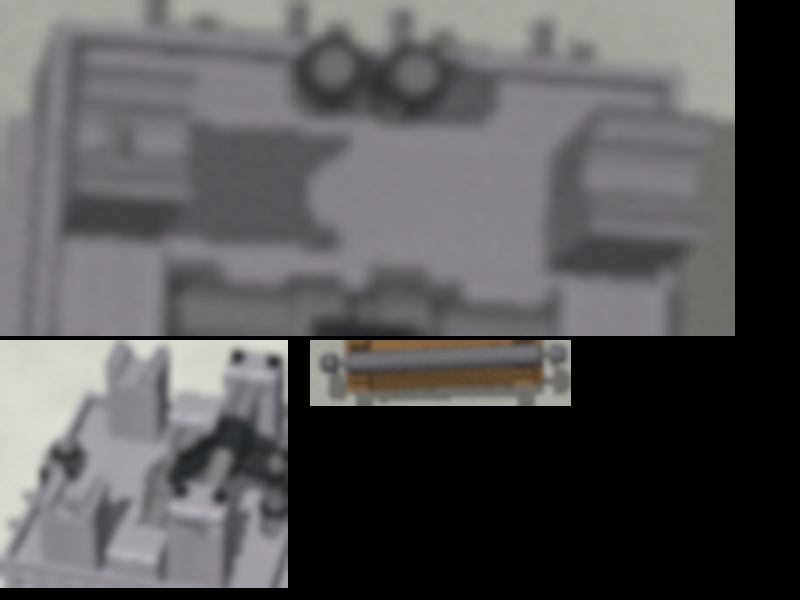

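The picture shows stem tops at about (382.4,151.3) and (393.6,152.3). The key in the left (+y) saddle is near (352.0,161.6), slightly left of the middle of its trough, so about +5 mm. The shaft runs in the rest with domes at both ends.

```bash
python3 - <<'E'
from h import *
d=load("topA");s=load("sideA")
def f(im,y0,y1,x0,x1,k):
    a=cv2.resize(im[y0:y1,x0:x1].mean(2),None,fx=k,fy=k,interpolation=cv2.INTER_CUBIC)
    a=np.clip((a-12)/(75-12),0,1)**.7*255
    return a.astype(np.uint8)
c=np.zeros((440,800),np.uint8)
a=f(d["frame"],165,210,152,192,9);b=f(s["frame"],284,326,200,250,8)
c[:a.shape[0],:a.shape[1]]=a;c[:b.shape[0],380:380+b.shape[1]]=b
cv2.imwrite("pics/c4.png",c)
st=cast(d,[[382.4,151.3],[393.6,152.3]],.084);print("stems",st.round(4).tolist())
k=cast(d,[[352.0,161.6]],.116);print("key",k.round(4))
yaw=np.radians(-5.1);ex=np.array([np.cos(yaw),np.sin(yaw)]);ey=np.array([-ex[1],ex[0]])
m=st.mean(0)[:2];o=m-.088*ex;print("head",o,"seat",o+.048*ex,"key in head",[(k[0,:2]-o)@ex,(k[0,:2]-o)@ey])
# pedestal outer/inner check, z .128 corners expected px
for y in(.106,.068,-.068,-.106):print(y,proj(d,np.r_[o+.048*ex+y*ey,.120]).round(1),proj(s,np.r_[o+.048*ex+y*ey,.120]).round(1))
def tri(p,q):
    A=[];
    for dd,u in((d,p),(s,q)):
        P=np.array(dd["camera_matrix"])@np.c_[dd["R"],dd["t"]]
        A.append(P)
    X=cv2.triangulatePoints(A[0],A[1],np.array(p,float),np.array(q,float));return (X[:3]/X[3]).ravel()
print("pad edge",tri([175.8,206.1],[246.1,307.4]).round(4),tri([160.8,204.3],[240.6,321.2]).round(4))
print("shaft ends", cast(d,[[278.9,170.3],[275.2,248.5]],.024).round(4).tolist())
for r,c0 in((185,279.6),(210,279.3),(235,277.8)):print(cast(d,[[c0,r]],.024).round(4))
E
```

```text
stems [[0.6129, -0.258, 0.084], [0.6101, -0.2853, 0.084]]
key [[ 0.58   -0.1786  0.116 ]]
head [ 0.52386079 -0.26381167] seat [ 0.57167076 -0.2680786 ] key in head [np.float64(0.048335441126858524), np.float64(0.08991335716810164)]
0.106 [[345.4 160.8]] [[244.5 157.9]]
0.068 [[361.4 162. ]] [[248.3 149.9]]
-0.068 [[418.8 166.4]] [[260.7 124.1]]
-0.106 [[434.9 167.6]] [[263.9 117.5]]
pad edge [0.4934 0.2587 0.0191] [0.4981 0.2966 0.0206]
shaft ends [[0.5819, -0.0041, 0.024], [0.3822, 0.0071, 0.024]]
[[ 0.5437 -0.0055  0.024 ]]
[[ 0.4794 -0.0041  0.024 ]]
[[4.16e-01 3.00e-04 2.40e-02]]
```

View pics/c4.png

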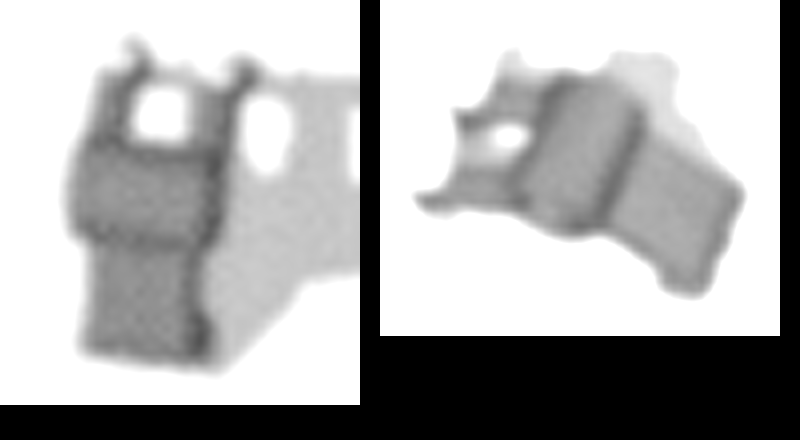

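High-contrast crop: in the top view the hub band runs from about (160,186) to (175,187), with its centre near (168.1,186.3). The screw tops are near (166.5,169.5) and (178.5,172.5). In the side view the hub spans about x 217–232, y 294–312.

```bash
python3 - <<'E'
from h import *
d=load("topA");s=load("sideA")
o=np.array([.538,.272,.047]);a=np.radians(-7.6);R=np.array([[np.cos(a),-np.sin(a),0],[np.sin(a),np.cos(a),0],[0,0,1]])
th=np.linspace(0,2*np.pi,60)
for n,dd,sc in(("top",d,(9,152,165,0)),("side",s,(8,200,284,380))):
    P=lambda l:((proj(dd,o+np.atleast_2d(l)@R.T)-[sc[1],sc[2]]+.5)*sc[0]+[sc[3],0]).round()
    for y in(.02,-.02):
        c=P(np.c_[.0155*np.cos(th),y+0*th,.0155*np.sin(th)]);print(n,"end",y,"x",c[:,0].min(),c[:,0].max(),"y",c[:,1].min(),c[:,1].max(),"ctr",c.mean(0).round(), "ends: topmost",c[c[:,1].argmin()],"botmost",c[c[:,1].argmax()])
    print(" screw tops",P([[.04,.0145,.008],[.04,-.0145,.008]]).tolist(),"feet",P([[.04,.0145,-.032],[.04,-.0145,-.032]]).tolist(),"pad mid edge",P([[-.036,.019,-.032],[-.036,-.019,-.032]]).tolist())
E
```

```text
top end 0.02 x 68.0 98.0 y 134.0 245.0 ctr [ 83. 189.] ends: topmost [ 89. 134.] botmost [ 76. 245.]
top end -0.02 x 212.0 239.0 y 152.0 263.0 ctr [226. 206.] ends: topmost [233. 152.] botmost [219. 263.]
 screw tops [[119.0, 46.0], [222.0, 59.0]] feet [[148.0, 78.0], [249.0, 90.0]] pad mid edge [[92.0, 337.0], [224.0, 353.0]]
side end 0.02 x 509.0 613.0 y 186.0 251.0 ctr [560. 218.] ends: topmost [531. 186.] botmost [588. 251.]
side end -0.02 x 562.0 663.0 y 69.0 134.0 ctr [611. 101.] ends: topmost [579.  69.] botmost [638. 134.]
 screw tops [[434.0, 152.0], [473.0, 69.0]] feet [[450.0, 227.0], [489.0, 145.0]] pad mid edge [[690.0, 306.0], [735.0, 194.0]]
```

```bash
cat > mv.py <<'E'
import sys,json,numpy as np
# usage: mv.py x y z yaw : from the commanded pose in cmd.json; prints shift/turn (normalised); saves target
c=np.array(json.load(open("cmd.json")));t=np.array([float(v) for v in sys.argv[1:5]])
def go(c,t):
    a=np.radians(c[3]);d=t[:3]-c[:3]
    return [round(v,4) for v in((d@[np.cos(a),np.sin(a),0])/.2,(d@[np.sin(a),-np.cos(a),0])/.2,-d[2]/.2)],round(-(t[3]-c[3])/45,4)
n=int(sys.argv[5]) if len(sys.argv)>5 else 1
for i in range(n):
    e=c+(t-c)/(n-i); s,w=go(c,e); print(s,[0,0,w]); c=e
json.dump(list(t),open("cmd.json","w"))
E
echo '[0.198,0.645,0.218,162.93]'>cmd.json
python3 mv.py .522 -.0045 .16 177 4; python3 mv.py .522 -.0045 .07 177 1; python3 mv.py .522 -.0045 .029 177 1
```

```text
[np.float64(-0.6255), np.float64(-0.6572), np.float64(0.0725)] [0, 0, np.float64(-0.0782)]
[np.float64(-0.584), np.float64(-0.6944), np.float64(0.0725)] [0, 0, np.float64(-0.0782)]
[np.float64(-0.5403), np.float64(-0.7289), np.float64(0.0725)] [0, 0, np.float64(-0.0782)]
[np.float64(-0.4945), np.float64(-0.7607), np.float64(0.0725)] [0, 0, np.float64(-0.0782)]
[np.float64(0.0), np.float64(0.0), np.float64(0.45)] [0, 0, np.float64(-0.0)]
[np.float64(0.0), np.float64(0.0), np.float64(0.205)] [0, 0, np.float64(-0.0)]
```

move_arm(commands=[[0.5, [-0.125, -0.1314, 0.0145], [0, 0, -0.0156]], [0.5, [-0.2502, -0.2629, 0.029], [0, 0, -0.0313]], [0.5, [-0.3753, -0.3943, 0.0435], [0, 0, -0.0469]], [0.5, [-0.5004, -0.5258, 0.058], [0, 0, -0.0626]], [0.5, [-0.6255, -0.6572, 0.0725], [0, 0, -0.0782]]])

```text
clock: 1.6
ee_pos: [0.2795, 0.4817, 0.2036]
tool_rot: [180.0, 0.0, 166.5]
contact_force: [0.0, -0.1, -0.1]
opening: 0.0425
grasp_force: 0.0
```

move_arm(commands=[[0.5, [-0.1168, -0.1389, 0.0145], [0, 0, -0.0156]], [0.5, [-0.2336, -0.2778, 0.029], [0, 0, -0.0313]], [0.5, [-0.3504, -0.4166, 0.0435], [0, 0, -0.0469]], [0.5, [-0.4672, -0.5555, 0.058], [0, 0, -0.0626]], [0.5, [-0.584, -0.6944, 0.0725], [0, 0, -0.0782]]])

```text
clock: 2.1
ee_pos: [0.3606, 0.3193, 0.1893]
tool_rot: [180.0, 0.0, 170.0]
contact_force: [1.0, 0.3, 0.9]
opening: 0.0426
grasp_force: 0.0
```

move_arm(commands=[[0.5, [-0.1081, -0.1458, 0.0145], [0, 0, -0.0156]], [0.5, [-0.2161, -0.2916, 0.029], [0, 0, -0.0313]], [0.5, [-0.3242, -0.4373, 0.0435], [0, 0, -0.0469]], [0.5, [-0.4322, -0.5831, 0.058], [0, 0, -0.0626]], [0.5, [-0.5403, -0.7289, 0.0725], [0, 0, -0.0782]]])

```text
clock: 2.6
ee_pos: [0.4417, 0.1569, 0.1748]
tool_rot: [180.0, 0.0, 173.5]
contact_force: [0.6, -0.0, 0.7]
opening: 0.0426
grasp_force: 0.0
```

move_arm(commands=[[0.5, [-0.0989, -0.1521, 0.0145], [0, 0, -0.0156]], [0.5, [-0.1978, -0.3043, 0.029], [0, 0, -0.0313]], [0.5, [-0.2967, -0.4564, 0.0435], [0, 0, -0.0469]], [0.5, [-0.3956, -0.6086, 0.058], [0, 0, -0.0626]], [0.5, [-0.4945, -0.7607, 0.0725], [0, 0, -0.0782]]])

```text
clock: 3.1
ee_pos: [0.5228, -0.0057, 0.1603]
tool_rot: [180.0, 0.0, 177.0]
contact_force: [-0.1, 0.0, -0.1]
opening: 0.043
grasp_force: 0.0
```

move_arm(commands=[[0.5, [0, 0, 0.15], [0, 0, 0]], [0.5, [0, 0, 0.3], [0, 0, 0]], [0.5, [0, 0, 0.4], [0, 0, 0]], [0.5, [0, 0, 0.45], [0, 0, 0]], [0.5, [0, 0, 0.45], [0, 0, 0]]])

```text
clock: 3.6
ee_pos: [0.5208, -0.0041, 0.0686]
tool_rot: [180.0, -0.2, 177.0]
contact_force: [0.2, -0.6, -0.1]
opening: 0.0429
grasp_force: 0.0
```

move_arm(commands=[[0.5, [0, 0, 0.07], [0, 0, 0]], [0.5, [0, 0, 0.13], [0, 0, 0]], [0.5, [0, 0, 0.18], [0, 0, 0]], [0.5, [0, 0, 0.205], [0, 0, 0]], [0.5, [0, 0, 0.205], [0, 0, 0]]])

```text
clock: 4.1
ee_pos: [0.5213, -0.0041, 0.028]
tool_rot: [-180.0, -0.1, 177.0]
contact_force: [0.7, 1.1, 0.3]
opening: 0.0425
grasp_force: 0.0
```

move_arm(commands=[[0.3, [0, 0, 0], [0, 0, 0]], [0.1, [0, 0, 0], [0, 0, 0]], [0.1, [0, 0, 0], [0, 0, 0]], [0.1, [0, 0, 0], [0, 0, 0]], [0.1, [0, 0, 0], [0, 0, 0]]], force=25)

```text
clock: 4.6
ee_pos: [0.5224, -0.0042, 0.0294]
tool_rot: [180.0, 0.0, 177.0]
contact_force: [-0.1, 1.1, -0.5]
opening: 0.0085
grasp_force: 0.0
```

```bash
python3 - <<'E'
from plant import ctrl
import numpy as np
o=ctrl.get_obs();print({k:np.round(o[k],4) for k in("clock","ee_pos","tool_rot","contact_force","wrist_torque","opening","grasp_force")})
E
```

```text
{'clock': np.float64(4.6), 'ee_pos': array([ 0.5224, -0.0042,  0.0294]), 'tool_rot': array([1.799992e+02, 3.120000e-02, 1.770098e+02]), 'contact_force': array([-0.0828,  1.0741, -0.5267]), 'wrist_torque': array([-0.0214,  0.0163,  0.0012]), 'opening': np.float64(0.0085), 'grasp_force': np.float64(0.0)}
```

```bash
python3 - <<'E'
from plant import ctrl,eyes
from h import *
c=np.zeros((600,800,3),np.uint8)
d=eyes.read_camera("top");s=eyes.read_camera("side")
f=lambda im,y0,y1,x0,x1,k:cv2.resize(np.clip(im[y0:y1,x0:x1,::-1]*1.4,0,255).astype(np.uint8),None,fx=k,fy=k,interpolation=cv2.INTER_CUBIC)
a=f(d["frame"],150,260,230,325,4);b=f(s["frame"],160,260,210,330,3.3)
c[:a.shape[0],:a.shape[1]]=a;c[:b.shape[0],390:390+b.shape[1]]=b
cv2.imwrite("pics/c5.png",c)
E
```

```text
(no output)
```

View pics/c5.png

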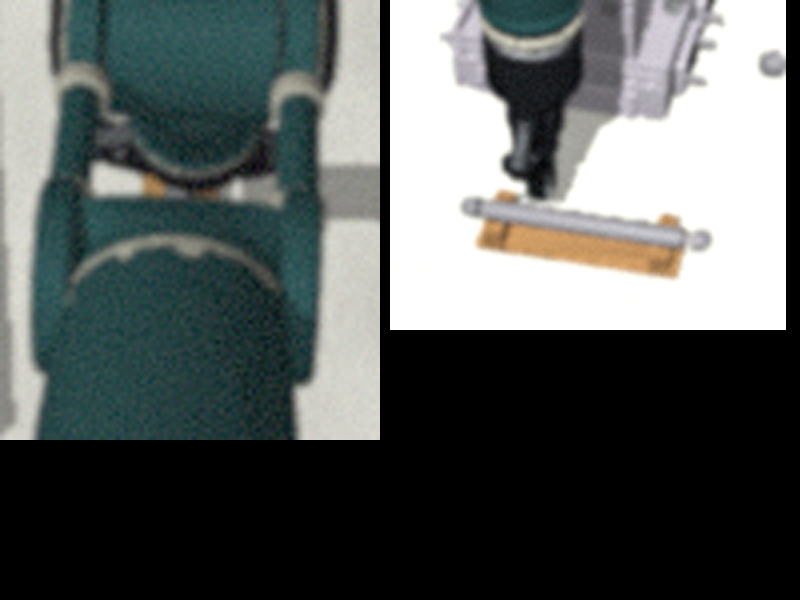

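The top view is blocked by the arm. The side view shows the shaft still lying in the rest, with the closed fingers behind it (−y side). My shaft y was wrong, so I re-measure from stored frames.

```bash
python3 - <<'E'
from plant import eyes
from h import *
d=load("topA");s=load("sideA")
for r in(185,210,235):print(r,d["frame"][r,258:292].astype(int)[:,[0,2]].T.tolist())
s2=eyes.read_camera("side")
for nm,q in(("before",s),("now",s2)):
  f=cv2.GaussianBlur(q["frame"].astype(np.float32),(0,0),.6)
  for c in(250,270,290):
    print(nm,c,f[215:248,c,[0,2]].astype(int).T.tolist())
print(proj(s,[[.522,-.0042,.012],[.522,-.0042,.03],[.588,0,.024],[.376,0,.024]]))
E
```

```text
185 [[131, 132, 130, 129, 129, 130, 126, 111, 93, 85, 83, 85, 83, 79, 80, 85, 88, 84, 74, 63, 54, 56, 59, 61, 61, 65, 71, 77, 82, 87, 91, 93, 88, 86], [126, 126, 125, 123, 123, 126, 120, 98, 66, 47, 41, 42, 45, 56, 75, 86, 89, 85, 76, 64, 48, 38, 31, 31, 30, 35, 46, 68, 78, 84, 88, 90, 85, 82]]
210 [[128, 127, 128, 127, 129, 126, 119, 110, 103, 100, 100, 97, 89, 85, 87, 88, 83, 72, 61, 57, 65, 69, 71, 72, 74, 79, 81, 83, 82, 94, 115, 126, 129, 130], [123, 122, 123, 123, 125, 119, 100, 74, 54, 50, 51, 51, 62, 78, 89, 89, 85, 75, 62, 47, 40, 36, 37, 38, 37, 51, 68, 79, 79, 91, 110, 121, 123, 125]]
235 [[125, 124, 125, 126, 122, 110, 98, 90, 80, 69, 60, 67, 79, 87, 88, 83, 74, 59, 47, 59, 74, 73, 72, 86, 94, 91, 86, 85, 84, 87, 87, 87, 96, 116], [120, 120, 120, 122, 114, 89, 61, 45, 40, 35, 35, 57, 77, 89, 89, 84, 75, 61, 43, 37, 38, 38, 36, 44, 57, 73, 80, 82, 81, 83, 84, 84, 92, 111]]
before 250 [[197, 196, 191, 179, 167, 159, 143, 126, 125, 132, 129, 119, 113, 125, 143, 149, 148, 147, 147, 146, 145, 149, 165, 184, 194, 196, 197, 198, 197, 198, 199, 200, 200], [190, 190, 184, 172, 161
[... 1224 characters left out ...]
 113, 125, 139, 144, 143, 142, 143, 146, 148, 152, 164, 183, 193, 195, 195, 195, 195, 195], [195, 195, 195, 194, 193, 193, 192, 190, 180, 154, 130, 129, 139, 138, 122, 101, 84, 75, 71, 70, 69, 69, 70, 74, 94, 131, 167, 185, 189, 188, 188, 187, 188]]
now 290 [[198, 199, 198, 198, 197, 195, 197, 199, 198, 196, 191, 178, 151, 129, 127, 136, 136, 126, 117, 124, 139, 145, 139, 127, 117, 113, 118, 131, 154, 176, 189, 193, 193], [191, 191, 192, 192, 190, 189, 191, 192, 191, 187, 178, 161, 137, 122, 129, 140, 141, 130, 109, 90, 77, 71, 67, 63, 57, 54, 59, 81, 123, 159, 181, 187, 187]]
[[255.80390715 225.6861072 ]
 [255.53176186 221.29644811]
 [231.96167656 221.27560113]
 [308.01890615 229.75265689]]
```

```bash
python3 - <<'E'
from h import *
d=load("topA");s=load("sideA")
for z in(.024,.033):
    print(z,cast(d,[[274.7,185],[273.3,210],[272.2,235]],z).round(4).tolist(),cast(s,[[250,224],[270,227],[290,230]],z).round(4).tolist())
t=d["frame"][:,:,2]/d["frame"][:,:,0]
for r in range(164,178):print(r,d["frame"][r,270:282,0].astype(int))
for r in range(238,254):print(r,d["frame"][r,266:278,0].astype(int))
E
```

```text
0.024 [[0.5438, 0.007, 0.024], [0.4796, 0.011, 0.024], [0.4162, 0.0143, 0.024]] [[0.5365, 0.0026, 0.024], [0.4801, 0.0054, 0.024], [0.4244, 0.0082, 0.024]]
0.033 [[0.542, 0.0069, 0.033], [0.4782, 0.0109, 0.033], [0.4152, 0.0142, 0.033]] [[0.5344, 0.0106, 0.033], [0.4785, 0.0134, 0.033], [0.4235, 0.0161, 0.033]]
164 [128 127 128 127 130 129 129 130 129 130 128 130]
165 [127 127 128 129 128 130 129 130 130 130 131 128]
166 [127 128 128 128 129 129 129 129 130 131 130 130]
167 [129 129 128 124 122 120 119 122 128 130 131 129]
168 [129 129 124 112 101  97  95 101 115 127 130 132]
169 [129 126 114  96  83  78  75  79  96 118 130 131]
170 [126 122 107  88  82  79  73  66  80 108 121 124]
171 [126 120 103  87  86  84  78  66  72  94 103 105]
172 [126 122 102  83  79  78  70  63  65  82  89  87]
173 [128 123 105  83  72  65  64  62  66  78  84  84]
174 [128 128 118 104  86  75  73  81  88  87  83  85]
175 [125 126 122 112  99  85  84  97 104  98  93  88]
176 [115 113 107 103  95  85  82  88  96  96  96  92]
177 [94 95 91 89 90 84 77 72 77 85 89 86]
238 [75 66 62 69 80 87 88 82 70 58 49 59]
239 [80 75 73 75 82 87 87 81 70 57 51 58]
240 [95 94 90 84 82 84 81 77 65 57 55 65]
241 [101 101  97  88  80  77  74  70  63  60  62  70]
242 [106 107 104  99  93  87  79  75  78  84  86  90]
243 [120 120 119 115 109  99  88  86  98 109 113 118]
244 [127 128 125 115 108  97  90  86  96 108 117 127]
245 [130 129 123 109  96  94  88  81  81  88 103 118]
246 [128 128 122 102  89  90  87  79  69  71  88 100]
247 [128 129 122 104  88  86  85  78  68  71  88  92]
248 [129 129 124 105  89  83  80  75  68  81 100  97]
249 [129 130 126 113  93  82  78  75  75  91 110 105]
250 [129 130 130 123 110  99  93  90  96 108 121 117]
251 [129 130 130 128 124 119 118 116 119 123 126 126]
252 [129 130 128 128 129 129 127 126 125 127 128 127]
253 [129 128 128 128 128 130 130 130 129 128 129 129]
```

```bash
python3 - <<'E'
from plant import ctrl,eyes
from h import *
print(ctrl.nose_length,[a for a in dir(ctrl) if a[0]!='_'])
s=eyes.read_camera("side")["frame"]
a=cv2.resize(np.clip(s[165:240,225:305,::-1]*1.3,0,255).astype(np.uint8),None,fx=7.5,fy=7.5,interpolation=cv2.INTER_CUBIC)
cv2.imwrite("pics/c6.png",a)
E
```

```text
0.017 ['MotionError', 'get_obs', 'hand_in', 'nose_length']
```

View pics/c6.png

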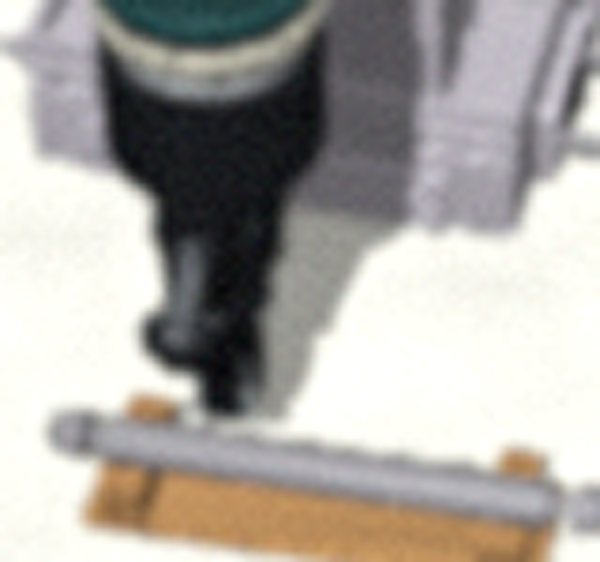

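Zoomed, the shaft lies undisturbed. The finger tip ends at about (255,219.8), right at the shaft's upper edge. I'll lift clear and measure where the tips really are.

move_arm(commands=[[0.1, [0, 0, -0.1], [0, 0, 0]], [0.1, [0, 0, -0.2], [0, 0, 0]], [0.1, [0, 0, -0.3], [0, 0, 0]], [0.1, [0, 0, -0.3], [0, 0, 0]], [0.1, [0, 0, -0.3], [0, 0, 0]]])

```text
clock: 5.3
ee_pos: [0.5225, -0.0042, 0.0892]
tool_rot: [180.0, 0.1, 177.0]
contact_force: [0.5, 1.0, 0.2]
opening: 0.0087
grasp_force: 0.0
```

```bash
python3 - <<'E'
from plant import ctrl,eyes
from h import *
d=eyes.read_camera("side");o=ctrl.get_obs();print(o["ee_pos"])
f=d["frame"].astype(int)
for r in range(188,232,2):print(r,f[r,234:278:2,0])
p=o["ee_pos"]
print("tip proj",proj(d,[p+[0,0,-.017],p+[0,.019,-.017],p+[0.011,.019,-.017],p+[-.011,.019,-.017],p]).round(1).tolist())
E
```

```text
[ 0.52162894 -0.0041467   0.08837013]
188 [195 184 170 162 129  95  73  72  41  23  19  18  26  98  96  79  78  77
  77  82 129 144]
190 [196 196 194 191 108  38  68  64  37  35  24  17  64 136 111  79  76  80
  83  79 122 138]
192 [195 193 194 185  93  35  69  63  33  16  13   6  70 168 141  92  87  83
  80  84 120 140]
194 [195 192 195 195 143  48  33  34  17  18  12   7  66 189 174 116 114 111
 106 114 163 165]
196 [189 188 191 193 192 136  40  24  13   2   6  30  68 183 179 122 118 116
 120 147 194 198]
198 [191 190 191 190 195 193 161 130  44  12   9  39  66 186 167 114 117 116
 138 191 197 194]
200 [195 192 194 196 194 200 203 188  83  13  19  56  96 177 137 117 115 117
 154 195 196 195]
202 [195 195 196 195 199 201 201 193  88  13  14  69 151 190 131 118 116 132
 187 199 196 194]
204 [199 197 195 195 197 196 198 194 143  84  72 104 176 177 119 116 120 160
 199 196 195 193]
206 [196 197 194 195 198 199 196 198 193 190 182 180 195 175 128 117 130 185
 200 197 199 196]
208 [197 195 195 194 196 194 195 195 196 197 194 197 197 196 191 172 179 199
 197 194 196 201]
210 [195 193 196 
[... 417 characters left out ...]
95 195 195 197 200 199
 199 198 202 203]
220 [131 115 138 150 129 123 114 104 164 188 191 195 196 196 197 198 200 202
 201 199 199 200]
222 [125  97 125 129 129 124 119 115 122 126 144 156 155 173 189 189 192 196
 201 199 197 194]
224 [116  87 120 127 127 131 133 136 135 133 129 126 124 125 126 124 123 151
 159 163 184 188]
226 [176 165 138 102 105 105 108 112 118 120 133 131 133 134 134 136 132 128
 124 121 128 124]
228 [197 195 162 139 142 106 104 130 124 116 107 108 116 114 121 123 131 132
 138 140 138 138]
230 [198 184 141 132 131  92 135 154 153 151 150 148 139 136 128 121 117 109
 109 116 118 123]
tip proj [[255.0, 210.9], [253.7, 216.0], [249.6, 215.5], [257.7, 216.4], [254.7, 206.4]]
```

move_arm(commands=[[0.1, [0, -0.1, 0], [0, 0, 0]], [0.1, [0, -0.2, 0.05], [0, 0, 0]], [0.1, [0, -0.3, 0.15], [0, 0, 0]], [0.1, [0, -0.3, 0.25], [0, 0, 0]], [0.1, [0, -0.3, 0.3], [0, 0, 0]]])

```text
clock: 5.85
ee_pos: [0.5162, -0.0642, 0.0258]
tool_rot: [180.0, -0.3, 176.9]
contact_force: [-0.0, 0.5, -0.3]
opening: 0.0087
grasp_force: 0.0
```

```bash
python3 - <<'E'
from plant import ctrl,eyes
from h import *
d=eyes.read_camera("side");o=ctrl.get_obs();p=o["ee_pos"];print(p,o["contact_force"])
f=d["frame"].astype(int)
c=proj(d,p)[0];print(c, proj(d,p+[0,0,-.017]),proj(d,p+[0,.019,-.017]))
for r in range(int(c[1])-10,int(c[1])+14,1):print(r,f[r,int(c[0])-16:int(c[0])+24:2,0])
E
```

```text
[ 0.51557098 -0.06373655  0.02492207] [-0.56137036  0.40621426 -1.1465149 ]
[261.7720452  207.60634644] [[261.96011807 211.73766988]] [[260.76569208 216.4718843 ]]
197 [192 196 198 167  64  21  19  17   4  20  41 109 113 140 187 198 196 197
 193 190]
198 [195 199 201 189 113  44  27   9  15  23  46 108 115 142 191 195 193 194
 193 193]
199 [197 200 197 198 158 107  60  13  11  33  43 108 113 152 197 196 196 194
 192 191]
200 [199 199 197 195 189 163 103  19  12  39  47 107 121 168 199 196 193 195
 190 193]
201 [198 199 197 196 197 193 127  22  16  47  62 110 120 178 195 195 194 192
 189 190]
202 [196 196 200 196 198 196 135  23  20  61  79 113 131 187 198 192 194 191
 190 190]
203 [198 199 197 198 197 196 136  21  17  64  96 115 141 192 193 192 193 191
 192 190]
204 [196 197 197 197 197 196 147  43  19  67 104 118 159 193 194 193 192 193
 192 190]
205 [195 197 192 194 196 196 166  95  66  78 111 118 170 197 196 193 194 194
 192 193]
206 [195 195 196 195 193 198 184 156 134 118 127 136 189 196 193 192 195 196
 190 192]
207 [190 196 196 195 192 194 195 191 178 164 161 167 191 196 195 1
[... 451 characters left out ...]
200]
213 [194 192 196 197 194 198 197 196 195 196 200 198 198 198 203 201 198 200
 200 200]
214 [199 196 197 196 197 195 198 197 195 195 199 201 197 199 202 201 199 199
 200 199]
215 [196 197 197 194 197 194 195 196 195 197 198 201 199 199 202 201 200 200
 200 198]
216 [193 193 197 198 193 194 195 195 197 197 199 200 200 198 199 200 200 199
 199 200]
217 [177 181 186 195 194 194 195 196 193 198 198 198 199 197 199 200 202 198
 199 198]
218 [148 154 163 189 194 196 193 194 191 195 197 198 199 200 198 198 197 199
 196 199]
219 [135 123 139 186 192 197 196 191 197 193 197 198 201 199 197 197 197 199
 199 197]
220 [115 104 129 183 186 190 193 195 196 196 198 199 198 196 200 196 195 195
 197 195]
```

move_arm(commands=[[0.1, [0, 0, 0.015], [0, 0, 0]], [0.1, [0, 0, 0.03], [0, 0, 0]], [0.1, [0, 0, 0.045], [0, 0, 0]], [0.1, [0, 0, 0.045], [0, 0, 0]], [0.1, [0, 0, 0.045], [0, 0, 0]]])

```text
clock: 6.4
ee_pos: [0.5195, -0.064, 0.0205]
tool_rot: [-180.0, 0.0, 177.0]
contact_force: [-0.9, -0.1, -0.6]
opening: 0.0087
grasp_force: 0.0
```

```bash
python3 - <<'E'
from plant import ctrl,eyes
from h import *
for i in range(4):
    d=eyes.read_camera("side");o=ctrl.get_obs();print(o["ee_pos"].round(4),o["contact_force"].round(2),o["joints"].round(2))
f=d["frame"].astype(int)
for r in range(200,214,1):print(r,f[r,246:286:2,0])
E
```

```text
[ 0.5195 -0.064   0.0206] [ 0.62  0.64 -0.26] [ -9.75  10.88 120.21  -0.    48.87 -96.78]
[ 0.5194 -0.0641  0.0205] [-1.02 -0.1  -0.27] [ -9.76  10.88 120.21  -0.    48.86 -96.78]
[ 0.5194 -0.0641  0.0205] [-0.09 -1.12  0.3 ] [ -9.76  10.88 120.21  -0.    48.87 -96.78]
[ 0.5193 -0.0641  0.0204] [ 1.22 -0.51  0.18] [ -9.77  10.88 120.22  -0.    48.86 -96.78]
200 [198 197 196 136  70  38  10  13  28  46 107 117 164 200 195 196 195 193
 192 189]
201 [199 199 197 174 145  82  13  16  32  46 108 122 176 200 194 194 191 193
 192 189]
202 [199 200 201 195 187 118  16  18  41  56 107 126 186 196 195 192 193 193
 191 192]
203 [196 199 198 201 198 128  22  16  54  70 114 136 188 198 193 192 190 193
 191 190]
204 [198 197 194 195 195 134  23  16  67  85 121 166 196 196 196 195 194 192
 192 188]
205 [196 199 195 196 199 141  28  16  67  98 124 182 196 194 194 194 192 192
 192 192]
206 [193 193 194 195 198 152  65  37  72 107 133 191 198 195 195 194 194 194
 191 192]
207 [193 193 193 194 193 176 135  97 104 128 147 195 200 194 193 194 193 194
 195 194]
208 [191 193 194 193 194 189 179 162 161 167 176 197 195 195 196 195 195 193
 195 196]
209 [192 192 196 194 195 192 195 191 192 192 194 197 197 197 195 197 196 196
 197 196]
210 [195 195 194 194 193 193 196 198 199 201 200 197 199 197 199 199 202 198
 197 197]
211 [196 194 193 193 194 197 197 197 197 201 199 197 197 200 200 198 200 196
 199 198]
212 [194 195 193 196 197 197 196 197 196 199 197 201 200 200 197 201 201 200
 200 199]
213 [193 194 197 199 198 197 197 196 199 197 199 199 200 202 201 203 199 200
 201 199]
```

move_arm(commands=[[0.1, [0, 0, 0.01], [0, 0, 0]], [0.1, [0, 0, 0.02], [0, 0, 0]], [0.1, [0, 0, 0.02], [0, 0, 0]], [0.1, [0, 0, 0.02], [0, 0, 0]], [0.1, [0, 0, 0.02], [0, 0, 0]]])

```text
clock: 7.1
ee_pos: [0.519, -0.0641, 0.016]
tool_rot: [180.0, -0.0, 177.0]
contact_force: [-0.1, -1.1, 0.3]
opening: 0.0087
grasp_force: 0.0
```

move_arm(commands=[[0.1, [0, 0, 0], [0, 0, 0]], [0.1, [0, 0, 0.01], [0, 0, 0]], [0.1, [0, 0, 0.01], [0, 0, 0]], [0.1, [0, 0, 0.01], [0, 0, 0]], [0.1, [0, 0, 0.01], [0, 0, 0]]])

```text
clock: 7.6
ee_pos: [0.5191, -0.0641, 0.0141]
tool_rot: [180.0, 0.0, 177.0]
contact_force: [-0.0, -0.3, 0.0]
opening: 0.0086
grasp_force: 0.0
```

move_arm(commands=[[0.1, [0, 0, 0.01], [0, 0, 0]], [0.1, [0, 0, 0.02], [0, 0, 0]], [0.1, [0, 0, 0.02], [0, 0, 0]], [0.1, [0, 0, 0.02], [0, 0, 0]], [0.1, [0, 0, 0.02], [0, 0, 0]]])

```text
clock: 8.1
ee_pos: [0.5191, -0.0641, 0.0101]
tool_rot: [-180.0, 0.0, 177.0]
contact_force: [-0.5, 0.2, 0.0]
opening: 0.0084
grasp_force: 0.0
```

move_arm(commands=[[0.1, [0, 0, 0.01], [0, 0, 0]], [0.1, [0, 0, 0.02], [0, 0, 0]], [0.1, [0, 0, 0.02], [0, 0, 0]], [0.1, [0, 0, 0.02], [0, 0, 0]], [0.1, [0, 0, 0.02], [0, 0, 0]]])

```text
clock: 8.6
ee_pos: [0.5191, -0.0641, 0.0061]
tool_rot: [-180.0, 0.0, 177.0]
contact_force: [-0.0, 0.5, 0.4]
opening: 0.0085
grasp_force: 0.0
```

```bash
python3 - <<'E'
from plant import ctrl,eyes
from h import *
d=eyes.read_camera("side");o=ctrl.get_obs();print(o["ee_pos"].round(4),o["contact_force"].round(2),o["joints"].round(2))
f=d["frame"].astype(int)
for r in range(200,216,1):print(r,f[r,246:286:2,0])
np.save("jt.npy",o["joints"])
E
```

```text
[ 0.5191 -0.0641  0.0061] [ 0.2  -1.26  0.67] [ -9.77  12.13 120.62  -0.    47.25 -96.78]
200 [200 197 113  39  70  52  26  19   6  36 107 118 149 191 197 195 195 195
 193 191]
201 [197 198 140  35  51  41  18  13  12  39 110 120 174 195 193 196 191 193
 192 186]
202 [197 200 170  64  24  23  14   9  11  38 107 128 185 198 193 193 194 190
 190 191]
203 [199 200 185 104  28  21  12  12  18  39  99 131 192 194 194 195 193 191
 192 189]
204 [195 197 196 148  78  53   7  13  25  46 101 149 193 198 195 197 193 191
 193 193]
205 [197 199 197 178 149 105  18  11  37  46  99 156 198 195 196 195 192 194
 191 192]
206 [196 195 195 191 187 142  28  11  55  63 112 165 199 195 196 196 195 193
 193 195]
207 [195 195 196 194 200 154  31  12  64  74 132 184 197 199 195 194 194 195
 197 193]
208 [191 195 196 198 194 156  37  13  66  89 154 199 196 199 198 196 195 195
 195 194]
209 [193 195 194 192 196 161  50  22  68 104 160 196 197 198 198 197 197 198
 193 196]
210 [193 193 195 194 196 172  97  70  89 117 167 200 200 196 199 199 199 200
 194 198]
211 [194 191 194 193 195 189 155 142 140 150 179 201 197 200 200 202 199 199
 200 196]
212 [196 194 195 195 198 194 190 187 181 183 194 202 200 201 200 201 202 200
 202 199]
213 [192 193 197 196 195 196 198 195 195 197 200 200 203 201 201 204 202 202
 201 201]
214 [198 196 196 196 195 197 199 199 200 198 203 202 197 201 201 202 199 203
 202 202]
215 [195 198 196 198 196 193 195 197 198 200 198 200 199 199 201 201 199 198
 200 199]
```

move_arm(commands=[[0.1, [0, 0, 0.01], [0, 0, 0]], [0.1, [0, 0, 0.02], [0, 0, 0]], [0.1, [0, 0, 0.02], [0, 0, 0]], [0.1, [0, 0, 0.02], [0, 0, 0]], [0.1, [0, 0, 0.02], [0, 0, 0]]])

```text
clock: 9.15
ee_pos: [0.5191, -0.0641, 0.0021]
tool_rot: [180.0, 0.0, 177.0]
contact_force: [-0.3, -0.9, 0.7]
opening: 0.0085
grasp_force: 0.0
```

move_arm(commands=[[0.1, [0, 0, 0.01], [0, 0, 0]], [0.1, [0, 0, 0.02], [0, 0, 0]], [0.1, [0, 0, 0.02], [0, 0, 0]], [0.1, [0, 0, 0.02], [0, 0, 0]], [0.1, [0, 0, 0.02], [0, 0, 0]]])

```text
clock: 9.65
ee_pos: [0.5191, -0.0641, -0.0019]
tool_rot: [-180.0, -0.0, 177.0]
contact_force: [0.5, 0.1, -0.5]
opening: 0.0083
grasp_force: 0.0
```

move_arm(commands=[[0.1, [0, 0, 0.005], [0, 0, 0]], [0.1, [0, 0, 0.01], [0, 0, 0]], [0.1, [0, 0, 0.015], [0, 0, 0]], [0.1, [0, 0, 0.015], [0, 0, 0]], [0.1, [0, 0, 0.015], [0, 0, 0]]])

```text
clock: 10.15
ee_pos: [0.519, -0.0641, -0.005]
tool_rot: [180.0, -0.0, 177.0]
contact_force: [-0.1, -0.1, -0.0]
opening: 0.0085
grasp_force: 0.0
```

move_arm(commands=[[0.1, [0, 0, 0.005], [0, 0, 0]], [0.1, [0, 0, 0.01], [0, 0, 0]], [0.1, [0, 0, 0.015], [0, 0, 0]], [0.1, [0, 0, 0.015], [0, 0, 0]], [0.1, [0, 0, 0.015], [0, 0, 0]]])

```text
clock: 10.65
ee_pos: [0.519, -0.0641, -0.008]
tool_rot: [180.0, -0.0, 177.0]
contact_force: [-0.0, 0.3, 0.9]
opening: 0.0084
grasp_force: 0.0
```

```bash
python3 - <<'E'
from plant import ctrl,eyes
from h import *
d=eyes.read_camera("side");o=ctrl.get_obs();print(o["ee_pos"].round(4),o["contact_force"].round(2),o["joints"].round(2))
f=d["frame"].astype(int)
for r in range(206,220,1):print(r,f[r,246:276:2,0])
E
```

```text
[ 0.519  -0.0641 -0.0079] [-0.33  1.34 -0.33] [ -9.77  13.4  120.97  -0.    45.64 -96.78]
206 [196 196 179  87  29  20  15  11  15  38 102 165 200 198 197]
207 [196 196 190 138  53  28   8  11  24  44 105 175 200 197 196]
208 [192 192 197 175 117  75  20  14  30  48 108 178 199 199 198]
209 [193 196 196 192 168 125  31  16  41  56 119 183 198 196 200]
210 [193 195 196 195 191 155  40  12  46  71 142 194 198 198 201]
211 [196 195 197 192 201 168  46  16  56  89 173 198 202 202 199]
212 [194 192 196 197 198 167  52  17  51 104 187 204 200 203 199]
213 [196 195 194 197 199 175  84  44  54 117 192 201 201 204 201]
214 [197 195 196 197 198 184 141 110  95 146 200 198 200 203 203]
215 [197 198 198 196 195 193 180 167 158 179 203 200 198 201 204]
216 [194 198 197 196 196 196 196 192 191 195 200 201 199 200 201]
217 [179 185 195 198 196 197 193 196 198 200 198 201 201 200 200]
218 [154 157 181 198 192 195 195 197 193 197 200 200 201 202 198]
219 [134 119 168 194 195 197 196 193 196 197 200 199 200 198 201]
```

move_arm(commands=[[0.1, [0, 0, 0.005], [0, 0, 0]], [0.1, [0, 0, 0.01], [0, 0, 0]], [0.1, [0, 0, 0.01], [0, 0, 0]], [0.1, [0, 0, 0.01], [0, 0, 0]], [0.1, [0, 0, 0.01], [0, 0, 0]]])

```text
clock: 11.2
ee_pos: [0.5191, -0.0641, -0.0099]
tool_rot: [180.0, -0.0, 177.0]
contact_force: [0.2, 0.4, 0.6]
opening: 0.0086
grasp_force: 0.0
```

move_arm(commands=[[0.1, [0, 0, 0.005], [0, 0, 0]], [0.1, [0, 0, 0.01], [0, 0, 0]], [0.1, [0, 0, 0.01], [0, 0, 0]], [0.1, [0, 0, 0.01], [0, 0, 0]], [0.1, [0, 0, 0.01], [0, 0, 0]]])

```text
clock: 11.7
ee_pos: [0.5191, -0.0641, -0.0119]
tool_rot: [-180.0, 0.0, 177.0]
contact_force: [-0.7, 0.2, 0.2]
opening: 0.0084
grasp_force: 0.0
```

move_arm(commands=[[0.1, [0, 0, 0.005], [0, 0, 0]], [0.1, [0, 0, 0.01], [0, 0, 0]], [0.1, [0, 0, 0.01], [0, 0, 0]], [0.1, [0, 0, 0.01], [0, 0, 0]], [0.1, [0, 0, 0.01], [0, 0, 0]]])

```text
clock: 12.2
ee_pos: [0.5192, -0.0641, -0.0129]
tool_rot: [-180.0, -0.0, 177.0]
contact_force: [-2.8, 0.9, 9.0]
opening: 0.0084
grasp_force: 4.1
```

move_arm(commands=[[0.1, [0, 0, 0.005], [0, 0, 0]], [0.1, [0, 0, 0.0075], [0, 0, 0]], [0.1, [0, 0, 0.0075], [0, 0, 0]], [0.1, [0, 0, 0.0075], [0, 0, 0]], [0.1, [0, 0, 0.0075], [0, 0, 0]]])

```text
clock: 12.7
ee_pos: [0.5193, -0.0641, -0.0129]
tool_rot: [-180.0, -0.0, 177.0]
contact_force: [-6.6, 2.0, 20.5]
opening: 0.0087
grasp_force: 10.0
```

```bash
python3 - <<'E'
from plant import ctrl,eyes
from h import *
d=eyes.read_camera("side");o=ctrl.get_obs();print(o["ee_pos"].round(4),o["contact_force"].round(2),o["joints"].round(2))
f=d["frame"].astype(int)
for r in range(212,220,1):print(r,f[r,246:276:2,0])
E
```

```text
[ 0.5193 -0.0641 -0.013 ] [-7.47  1.21 21.19] [-9.7600e+00  1.3890e+01  1.2104e+02 -1.0000e-02  4.5090e+01 -9.6780e+01]
212 [193 197 195 200 199 162  37  16  55  97 178 203 200 202 201]
213 [195 196 196 198 197 164  39  16  49 113 190 201 201 202 202]
214 [197 198 200 196 199 169  79  30  50 136 198 199 201 202 203]
215 [196 197 197 194 196 186 133  90  90 163 201 203 201 202 204]
216 [195 200 199 194 194 195 179 156 155 187 202 201 201 201 201]
217 [180 186 192 198 196 196 195 191 193 198 201 202 200 201 204]
218 [152 159 180 195 197 196 196 197 198 196 200 202 202 200 200]
219 [133 120 166 196 196 195 197 195 196 199 201 198 200 201 202]
```

move_arm(commands=[[0.1, [0, 0, -0.05], [0, 0, 0]], [0.1, [0, 0, -0.1], [0, 0, 0]], [0.1, [0, 0, -0.2], [0, 0, 0]], [0.1, [0, 0, -0.3], [0, 0, 0]], [0.1, [0, 0, -0.3], [0, 0, 0]]])

```text
clock: 13.25
ee_pos: [0.522, -0.0646, 0.0478]
tool_rot: [-180.0, 0.4, 177.0]
contact_force: [0.2, 0.2, -0.0]
opening: 0.0083
grasp_force: 0.0
```

```bash
python3 - <<'E'
from plant import ctrl,eyes
from h import *
d=eyes.read_camera("side");t=eyes.read_camera("top");o=ctrl.get_obs();print(o["ee_pos"].round(4),o["tool_rot"])
print(cast(d,[[257,215.5],[264.5,215.3]],0).round(4))
print(proj(d,[[.5193+.011,-.0641,0],[.5193-.011,-.0641,0],[.5193,-.0641+.012,0]]))
cv2.imwrite("pics/t7.png",np.hstack([t["frame"],])[:,:,::-1])
E
```

```text
[ 0.5196 -0.0642  0.045 ] [-1.79988327e+02  8.52440152e-02  1.77017779e+02]
[[ 0.5286 -0.0542  0.    ]
 [ 0.5074 -0.0582 -0.    ]]
[[257.07634456 213.00359896]
 [264.53820975 213.81476906]
 [260.04839004 216.38339061]]
```

View pics/t7.png

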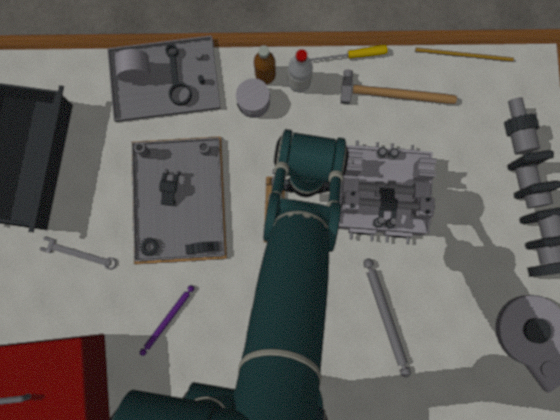

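The view shows the arm over the area beside the rest; x,y agree with the cameras. The touch-off shows the real fingertips stand 13 mm above the reported TCP z, a constant 30 mm height error, so I correct for that.

move_arm(commands=[[0.5, [0.003, 0, 0], [0, 0, 0]], [0.5, [0.003, 0.12, 0], [0, 0, 0]], [0.5, [0.003, 0.24, 0], [0, 0, 0]], [0.5, [0.003, 0.3574, 0], [0, 0, 0]], [0.5, [0.003, 0.3574, 0], [0, 0, 0]]])

```text
clock: 13.85
ee_pos: [0.521, 0.0093, 0.0431]
tool_rot: [180.0, -0.2, 177.1]
contact_force: [0.2, 0.0, 0.7]
opening: 0.0427
grasp_force: 0.0
```

move_arm(commands=[[0.5, [0, 0, 0.06], [0, 0, 0]], [0.5, [0, 0, 0.12], [0, 0, 0]], [0.5, [0, 0, 0.18], [0, 0, 0]], [0.5, [0, 0, 0.2275], [0, 0, 0]], [0.5, [0, 0, 0.2275], [0, 0, 0]]])

```text
clock: 14.35
ee_pos: [0.52, 0.0069, -0.0034]
tool_rot: [-180.0, -0.3, 177.0]
contact_force: [0.1, -0.5, 0.1]
opening: 0.0426
grasp_force: 0.0
```

move_arm(commands=[[0.35, [0, 0, 0], [0, 0, 0]], [0.25, [0, 0, 0], [0, 0, 0]], [0.15, [0, 0, 0], [0, 0, 0]], [0.1, [0, 0, 0], [0, 0, 0]], [0.1, [0, 0, 0], [0, 0, 0]]], force=25)

```text
clock: 14.85
ee_pos: [0.5228, 0.007, -0.0003]
tool_rot: [-180.0, 0.1, 177.0]
contact_force: [0.1, -2.7, 1.3]
opening: 0.0165
grasp_force: 24.9
```

```bash
echo '[0.5224,0.007,-0.001,177]'>cmd.json
python3 mv.py .522 .007 .119 177 1;python3 mv.py .5136 .0841 .06 82.5 3
```

```text
[np.float64(0.002), np.float64(-0.0001), np.float64(-0.6)] [0, 0, np.float64(-0.0)]
[np.float64(0.0207), np.float64(0.1276), np.float64(0.0983)] [0, 0, np.float64(0.7)]
[np.float64(0.0843), np.float64(0.098), np.float64(0.0983)] [0, 0, np.float64(0.7)]
[np.float64(0.1231), np.float64(0.0395), np.float64(0.0983)] [0, 0, np.float64(0.7)]
```

move_arm(commands=[[0.1, [0, 0, 0], [0, 0, 0]], [0.1, [0, 0, 0], [0, 0, 0]], [0.1, [0, 0, 0], [0, 0, 0]], [0.1, [0, 0, -0.01], [0, 0, 0]], [0.1, [0, 0, -0.02], [0, 0, 0]]], force=100)

```text
clock: 15.35
ee_pos: [0.5213, 0.0077, 0.0025]
tool_rot: [180.0, -0.1, 177.0]
contact_force: [0.7, 0.3, -3.5]
opening: 0.0143
grasp_force: 97.7
```

move_arm(commands=[[0.1, [0, 0, -0.05], [0, 0, 0]], [0.1, [0, 0, -0.15], [0, 0, 0]], [0.1, [0, 0, -0.3], [0, 0, 0]], [0.1, [0, 0, -0.45], [0, 0, 0]], [0.1, [0, 0, -0.58], [0, 0, 0]]])

```text
clock: 15.85
ee_pos: [0.522, 0.0077, 0.1207]
tool_rot: [180.0, 0.0, 177.0]
contact_force: [-0.0, 0.5, -2.5]
opening: 0.0147
grasp_force: 97.8
```

move_arm(commands=[[0.1, [0.004, 0.0255, 0.02], [0, 0, 0.1]], [0.1, [0.008, 0.051, 0.04], [0, 0, 0.24]], [0.1, [0.012, 0.0766, 0.06], [0, 0, 0.4]], [0.1, [0.0166, 0.1021, 0.08], [0, 0, 0.55]], [0.1, [0.0207, 0.1276, 0.0983], [0, 0, 0.7]]])

```text
clock: 16.35
ee_pos: [0.5187, 0.0335, 0.0993]
tool_rot: [-180.0, -0.1, 145.2]
contact_force: [-1.0, -0.2, -3.2]
opening: 0.015
grasp_force: 97.8
```

move_arm(commands=[[0.1, [0.0169, 0.0196, 0.02], [0, 0, 0.14]], [0.1, [0.0337, 0.0392, 0.04], [0, 0, 0.28]], [0.1, [0.0506, 0.0588, 0.06], [0, 0, 0.42]], [0.1, [0.0674, 0.0784, 0.08], [0, 0, 0.56]], [0.1, [0.0843, 0.098, 0.0983], [0, 0, 0.7]]])

```text
clock: 16.85
ee_pos: [0.5159, 0.0592, 0.0796]
tool_rot: [-180.0, -0.0, 113.8]
contact_force: [-0.0, 0.6, -2.7]
opening: 0.0146
grasp_force: 97.7
```

move_arm(commands=[[0.1, [0.0246, 0.0079, 0.02], [0, 0, 0.15]], [0.1, [0.0492, 0.0158, 0.04], [0, 0, 0.3]], [0.1, [0.0739, 0.0237, 0.06], [0, 0, 0.45]], [0.1, [0.0985, 0.0316, 0.08], [0, 0, 0.6]], [0.1, [0.1231, 0.0395, 0.0983], [0, 0, 0.7]]])

```text
clock: 17.35
ee_pos: [0.513, 0.0848, 0.06]
tool_rot: [-179.9, -0.0, 82.3]
contact_force: [-0.5, 0.5, -2.2]
opening: 0.0148
grasp_force: 97.7
```

move_arm(commands=[[0.1, [0, 0, 0], [0, 0, 0]], [0.1, [0, 0, 0.06], [0, 0, 0]], [0.1, [0, 0, 0.12], [0, 0, 0]], [0.1, [0, 0, 0.1875], [0, 0, 0]], [0.1, [0, 0, 0.1875], [0, 0, 0]]])

```text
clock: 17.85
ee_pos: [0.511, 0.0839, 0.0195]
tool_rot: [-179.7, 0.1, 82.5]
contact_force: [-0.5, 0.4, -3.8]
opening: 0.0146
grasp_force: 97.9
```

```bash
cat > look.py <<'E'
from plant import ctrl,eyes
from h import *
import sys
c=np.zeros((600,800,3),np.uint8)
for n in("top","side"):
    fr=[eyes.read_camera(n) for _ in range(6)];d=fr[0];d["frame"]=np.mean([x["frame"] for x in fr],0);pickle.dump(d,open(n+"B.pkl","wb"))
o=ctrl.get_obs();print({k:np.round(o[k],4).tolist() for k in("clock","ee_pos","tool_rot","contact_force","wrist_torque","opening","grasp_force")})
E
python3 look.py; python3 - <<'E'
from h import *
t=load("topB");s=load("sideB")
f=lambda im,y0,y1,x0,x1,k:cv2.resize(np.clip(im[y0:y1,x0:x1,::-1]*1.7,0,255).astype(np.uint8),None,fx=k,fy=k,interpolation=cv2.INTER_CUBIC)
c=np.zeros((600,800,3),np.uint8)
a=f(t["frame"],160,220,145,265,6.6);b=f(s["frame"],260,326,195,300,3)
c[:a.shape[0],:a.shape[1]]=a[:, :800];c[400:400+b.shape[0],:b.shape[1]]=b
cv2.imwrite("pics/c8.png",c)
E
```

```text
{'clock': 18.45, 'ee_pos': [0.514, 0.0845, 0.0229], 'tool_rot': [179.9686, -0.0065, 82.5192], 'contact_force': [0.0344, -0.7849, -2.8211], 'wrist_torque': [-0.0727, 0.0558, -0.027], 'opening': 0.0146, 'grasp_force': 97.8584}
```

View pics/c8.png

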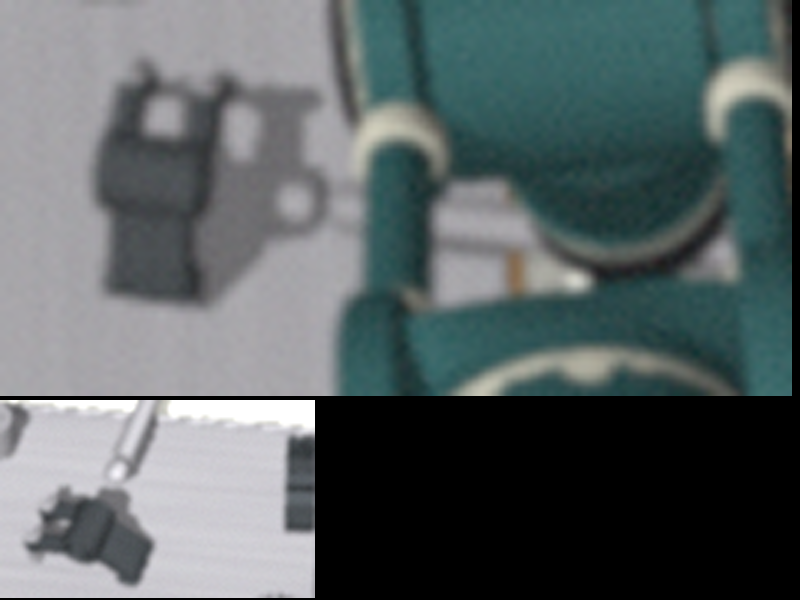

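The picture shows the rocker unmoved and the shaft's domed tip at about (189.7,190.3) in the top view, close to the bore and roughly in line, maybe 3 mm low in x. I'll check numerically.

```bash
python3 - <<'E'
from h import *
t=load("topB");s=load("sideB")
D=np.array([.1305,.9914,0]);p=np.array([.5138,.0845,.047])
for q in(.02,.06,.123,.127,.131,.137,.146):print(q,proj(t,p+q*D).round(1),proj(s,p+q*D).round(1))
g=t["frame"].mean(2)
print("top dome");
for r in range(181,200):print(r,g[r,183:204].astype(int))
print("top shaft")
for r in range(184,203):print(r,g[r,211:225].astype(int))
h=s["frame"].mean(2);print("side")
for r in range(260,290):print(r,h[r,226:250].astype(int))
E
```

```text
0.02 [[235.6 194.4]] [[249.3 247.9]]
0.06 [[219.8 192.5]] [[244.1 260. ]]
0.123 [[194.8 189.5]] [[235.2 280.2]]
0.127 [[193.2 189.3]] [[234.7 281.6]]
0.131 [[191.6 189.1]] [[234.1 282.9]]
0.137 [[189.3 188.8]] [[233.2 285. ]]
0.146 [[185.7 188.4]] [[231.8 288. ]]
top dome
181 [ 83  72  65  65  65  65  65  73  90  97  98  99  98  97  97  99 110 112
 103  90  77]
182 [ 81  68  63  64  63  65  65  74  88  97  99  97  99  97  97 104 110 104
  86  67  55]
183 [ 78  66  63  65  65  65  66  74  89  97  99  98  98  98  98 105 108  94
  69  51  45]
184 [ 72  65  65  62  65  65  63  71  84  93  95  96  98  97  99 104 104  87
  61  44  41]
185 [ 64  63  63  62  63  64  65  66  73  76  81  91  98  97  99 104 102  83
  57  45  42]
186 [65 64 64 65 65 67 65 67 65 65 73 85 94 97 95 98 95 77 57 46 43]
187 [66 63 65 65 69 73 74 74 69 65 62 75 87 90 88 88 86 69 52 44 43]
188 [64 65 64 66 76 86 87 85 78 68 60 69 84 86 84 84 78 65 51 46 41]
189 [67 65 65 71 84 94 95 96 88 73 61 68 83 87 88 86 78 63 50 43 44]
190 [ 65  64  64  72  88  98 101  99  93  77  63  74  89  94  94  94  85  68
  51  43  44]
191 [
[... 4070 characters left out ...]
 109 114 128 139 140 133 116  91  71  70  79 102 120 124
 123 124 124 124 123 124]
284 [123 123 120 113 110 120 133 143 144 131 111  86  74  78  92 109 122 124
 123 124 124 123 124 124]
285 [120 121 119 113 110 119 131 138 137 125 105  86  87  98 109 119 125 124
 125 124 124 125 124 123]
286 [121 120 120 116 113 115 122 125 122 114 102  99 105 114 119 122 122 123
 123 122 123 122 123 123]
287 [122 122 122 118 116 113 114 112 111 109 108 113 117 120 121 122 122 120
 120 120 120 121 121 121]
288 [122 120 115 111 108 111 110 108 107 109 116 120 121 122 122 122 120 120
 121 120 121 120 121 120]
289 [120 113 100  91  91  95  97  95  94  98 108 117 122 123 124 122 121 123
 123 122 122 122 122 121]
```

move_arm(commands=[[0.1, [0, 0.006, 0], [0, 0, 0]], [0.1, [0.015, 0.0125, 0], [0, 0, 0]], [0.1, [0.04, 0.0125, 0], [0, 0, 0]], [0.1, [0.065, 0.0125, 0], [0, 0, 0]], [0.1, [0.08, 0.0125, 0], [0, 0, 0]]])

```text
clock: 18.95
ee_pos: [0.5185, 0.1006, 0.0226]
tool_rot: [180.0, -0.0, 82.5]
contact_force: [0.4, 0.4, -2.2]
opening: 0.0144
grasp_force: 97.9
```

move_arm(commands=[[0.1, [0.012, 0, 0], [0, 0, 0]], [0.1, [0.024, 0, 0], [0, 0, 0]], [0.1, [0.036, 0, 0], [0, 0, 0]], [0.1, [0.048, 0, 0], [0, 0, 0]], [0.1, [0.06, 0, 0], [0, 0, 0]]])

```text
clock: 19.45
ee_pos: [0.5199, 0.112, 0.0226]
tool_rot: [180.0, 0.0, 82.5]
contact_force: [-0.6, 0.3, -3.4]
opening: 0.0145
grasp_force: 97.9
```

```bash
cat >> look.py <<'E'
A=load("topA");B=load("topB");t=lambda d,n:cv2.GaussianBlur(d["frame"].mean(2).astype(np.float32),(0,0),.5)
# rocker shift in image: phase of template (pad+fork part) in top and side
for n,(r0,r1,c0,c1) in(("top",(172,206,157,173)),("side",(294,324,208,250))):
    a=t(load(n+"A"),n)[r0:r1,c0:c1];b=t(load(n+"B"),n)[r0-6:r1+6,c0-6:c1+6]
    m=cv2.matchTemplate(cv2.resize(b,None,fx=4,fy=4,interpolation=cv2.INTER_CUBIC),cv2.resize(a,None,fx=4,fy=4,interpolation=cv2.INTER_CUBIC),cv2.TM_CCOEFF_NORMED)
    _,v,_,l=cv2.minMaxLoc(m);print(n,"rocker shift px",(l[0]-24)/4,(l[1]-24)/4,round(v,3))
E
python3 look.py
```

```text
{'clock': 20.05, 'ee_pos': [0.5199, 0.1118, 0.0226], 'tool_rot': [-179.999, 0.0008, 82.5048], 'contact_force': [-0.6137, 0.2615, -2.618], 'wrist_torque': [-0.0555, -0.0406, -0.0471], 'opening': 0.0146, 'grasp_force': 97.8625}
top rocker shift px 0.0 0.0 0.999
side rocker shift px 0.0 0.0 1.0
```

move_arm(commands=[[0.1, [0.01, 0, 0], [0, 0, 0]], [0.1, [0.02, 0, 0], [0, 0, 0]], [0.1, [0.03, 0, 0], [0, 0, 0]], [0.1, [0.04, 0, 0], [0, 0, 0]], [0.1, [0.04, 0, 0], [0, 0, 0]]])

```text
clock: 20.55
ee_pos: [0.5211, 0.1202, 0.0227]
tool_rot: [180.0, -0.0, 82.5]
contact_force: [0.2, -0.5, -2.5]
opening: 0.0144
grasp_force: 98.0
```

```bash
python3 look.py; python3 - <<'E'
from h import *
t=load("topB");g=t["frame"].mean(2)
for r in range(178,200):print(r,g[r,166:198].astype(int))
h=load("sideB")["frame"].mean(2);print("side")
for r in range(284,304):print(r,h[r,216:242].astype(int))
E
```

```text
{'clock': 21.15, 'ee_pos': [0.5209, 0.1198, 0.0226], 'tool_rot': [179.9994, -0.0002, 82.5097], 'contact_force': [-0.5413, -0.5082, -3.1845], 'wrist_torque': [-0.0511, 0.0555, -0.0437], 'opening': 0.0146, 'grasp_force': 98.0387}
top rocker shift px 0.0 0.0 0.999
side rocker shift px 0.0 0.0 1.0
178 [ 57  84  97  99  97  94  77  59  49  45  41  39  54  76  94 107 116 114
 105  95  88  83  79  87  91  86  80  65  48  36  37  33]
179 [ 57  78  90  90  92  88  74  56  47  46  42  39  61  86 102 111 113 100
  83  69  61  54  52  59  71  78  82  75  56  38  31  32]
180 [ 48  60  68  69  72  73  63  49  44  40  36  43  62  88 103 109 100  80
  59  46  44  39  35  37  45  59  75  76  61  42  29  31]
181 [ 39  43  43  47  46  51  46  38  38  36  32  43  65  86 103 105  90  66
  49  42  40  40  32  30  30  41  62  70  59  41  35  35]
182 [ 42  40  39  40  38  38  37  35  36  34  32  43  61  80  97 103  84  61
  46  44  39  40  36  30  27  32  52  66  57  41  30  30]
183 [46 43 42 42 43 40 41 38 35 33 36 46 58 73 91 97 82 57 45 45 42 39 37 30
 24 29 48 60 53 35 34 33]
184 [47 46 45 48 44 45 43 4
[... 3163 characters left out ...]
]
297 [ 47  48  47  42  35  35  39  43  46  47  48  51  50  50  48  46  47  55
  65  69  70  81 100 113 119 121]
298 [ 49  48  44  40  34  39  42  46  48  49  49  49  51  51  46  42  41  53
  64  67  68  73  85  97 110 119]
299 [ 61  58  47  37  35  39  44  46  46  48  50  50  51  49  44  38  38  51
  63  68  67  69  72  80  96 114]
300 [ 86  77  57  41  37  43  45  47  48  48  49  49  49  46  43  37  37  48
  58  63  66  67  70  71  87 106]
301 [88 79 57 41 40 44 45 48 47 51 51 49 49 44 40 35 39 46 52 57 61 65 67 68
 77 97]
302 [72 60 46 40 42 44 49 48 49 50 51 49 46 42 37 37 42 48 51 52 55 61 63 67
 73 87]
303 [55 46 38 41 45 48 48 47 50 50 49 48 45 40 37 37 44 50 52 51 50 51 55 61
 66 74]
```

move_arm(commands=[[0.1, [0.015, 0, 0], [0, 0, 0]], [0.1, [0.03, 0, 0], [0, 0, 0]], [0.1, [0.045, 0, 0], [0, 0, 0]], [0.1, [0.06, 0, 0], [0, 0, 0]], [0.1, [0.075, 0, 0], [0, 0, 0]]])

```text
clock: 21.65
ee_pos: [0.5229, 0.135, 0.0226]
tool_rot: [-180.0, 0.0, 82.5]
contact_force: [0.4, -0.1, -2.6]
opening: 0.0143
grasp_force: 98.0
```

```bash
python3 look.py
```

```text
{'clock': 22.25, 'ee_pos': [0.5229, 0.1346, 0.0226], 'tool_rot': [-179.9966, 0.0012, 82.5071], 'contact_force': [-0.2681, 0.224, -2.724], 'wrist_torque': [-0.069, 0.0103, -0.0324], 'opening': 0.0147, 'grasp_force': 98.0433}
top rocker shift px 0.0 0.0 0.984
side rocker shift px 0.0 0.0 1.0
```

move_arm(commands=[[0.1, [0.02, 0, 0], [0, 0, 0]], [0.1, [0.04, 0, 0], [0, 0, 0]], [0.1, [0.06, 0, 0], [0, 0, 0]], [0.1, [0.08, 0, 0], [0, 0, 0]], [0.1, [0.1, 0, 0], [0, 0, 0]]])

```text
clock: 22.75
ee_pos: [0.5256, 0.1549, 0.0226]
tool_rot: [180.0, -0.0, 82.5]
contact_force: [0.3, -0.7, -2.4]
opening: 0.0143
grasp_force: 98.0
```

```bash
python3 look.py
```

```text
{'clock': 23.35, 'ee_pos': [0.5254, 0.1544, 0.0226], 'tool_rot': [-179.9936, 0.0026, 82.5051], 'contact_force': [0.5683, 1.0546, -2.0025], 'wrist_torque': [-0.0046, 0.0391, -0.0191], 'opening': 0.0142, 'grasp_force': 98.0454}
top rocker shift px -1.75 -1.25 0.771
side rocker shift px 0.0 0.0 0.963
```

move_arm(commands=[[0.1, [0.03, 0, 0], [0, 0, 0]], [0.1, [0.06, 0, 0], [0, 0, 0]], [0.1, [0.09, 0, 0], [0, 0, 0]], [0.1, [0.12, 0, 0], [0, 0, 0]], [0.1, [0.15, 0, 0], [0, 0, 0]]])

```text
clock: 23.85
ee_pos: [0.5295, 0.1849, 0.0226]
tool_rot: [180.0, -0.0, 82.5]
contact_force: [-0.5, -0.1, -2.8]
opening: 0.0145
grasp_force: 98.0
```

```bash
python3 look.py|tail -1
```

```text
side rocker shift px 0.0 0.0 0.933
```

move_arm(commands=[[0.1, [0.03, 0, 0], [0, 0, 0]], [0.1, [0.06, 0, 0], [0, 0, 0]], [0.1, [0.09, 0, 0], [0, 0, 0]], [0.1, [0.12, 0, 0], [0, 0, 0]], [0.1, [0.15, 0, 0], [0, 0, 0]]])

```text
clock: 24.95
ee_pos: [0.5334, 0.2147, 0.0226]
tool_rot: [-180.0, 0.0, 82.5]
contact_force: [0.0, -0.3, -2.3]
opening: 0.0149
grasp_force: 98.1
```

```bash
python3 look.py; python3 - <<'E'
from h import *
s=load("sideB");h=s["frame"].mean(2)
D=np.array([.1305,.9914,0]);p=np.array([.5336,.2143,.047])
for q in(.123,.131,.137,.146):print(q,proj(s,p+q*D).round(1))
for r in range(306,348):print(r,h[r,200:236].astype(int))
E
```

```text
{'clock': 25.55, 'ee_pos': [0.5332, 0.2138, 0.0226], 'tool_rot': [-179.9927, 0.0046, 82.4994], 'contact_force': [-0.4902, -0.0849, -2.8213], 'wrist_torque': [-0.02, 0.0277, -0.0059], 'opening': 0.0144, 'grasp_force': 98.0511}
top rocker shift px -0.75 -6.0 0.353
side rocker shift px 0.25 -0.25 0.924
0.123 [[213.1 328. ]]
0.131 [[211.7 331.2]]
0.137 [[210.6 333.7]]
0.146 [[209.  337.4]]
306 [126 124 117 109 110 111 104  88  66  50  48  47  46  46  45  42  38  42
  45  47  50  50  49  50  51  51  47  45  38  36  41  48  51  52  51  52]
307 [126 122 112  95  89  85  81  68  54  50  48  49  49  49  47  42  41  45
  53  59  61  54  52  50  50  49  46  42  36  35  43  51  52  52  52  51]
308 [125 123 112  90  67  58  54  49  47  49  47  47  48  48  48  44  42  51
  69  85  87  81  68  58  50  47  44  38  34  37  48  50  53  52  52  51]
309 [124 125 119 101  70  52  46  47  47  50  54  53  51  50  48  46  46  64
  88 107 115 111  99  80  61  48  41  36  34  41  50  54  53  51  54  52]
310 [126 126 124 114  94  72  65  61  62  69  75  77  69  67  63  59  61  77
 102 120 128 130 123 103  76  
[... 4930 characters left out ...]
99 106 114 116 116 115
 118 116 118 121 121 122 121 124 122 121 120 123 124 124 124 123 123 125]
344 [ 95  93  91  90  86  81  83  84  82  80  79  76  78  86  94  97  99  97
  97 100 105 114 117 116 117 116 115 111 109 115 118 117 117 117 119 121]
345 [114 113 112 110 108 106 104  99  97  94  91  87  85  86  88  88  87  86
  85  83  89  96  99  97  97  97  95  92  89  96  97  99  98  98  99 106]
346 [117 118 118 118 116 116 113 114 117 120 118 115 113 111 110 109 106 102
 101  99  96  95  93  91  90  88  87  83  81  81  80  78  78  76  78  86]
347 [108 107 109 109 108 107 109 110 117 122 119 117 117 117 116 117 116 116
 121 124 121 116 113 111 110 109 106 102  98  97  95  91  88  85  84  85]
```

move_arm(commands=[[0.1, [0.02, 0, 0], [0, 0, 0]], [0.1, [0.04, 0, 0], [0, 0, 0]], [0.1, [0.06, 0, 0], [0, 0, 0]], [0.1, [0.08, 0, 0], [0, 0, 0]], [0.1, [0.0925, 0, 0], [0, 0, 0]]])

```text
clock: 26.05
ee_pos: [0.5358, 0.2329, 0.0226]
tool_rot: [180.0, -0.0, 82.5]
contact_force: [0.2, -0.6, -2.8]
opening: 0.0148
grasp_force: 98.1
```

```bash
python3 look.py; python3 - <<'E'
from h import *
s=load("sideB");h=s["frame"].mean(2)
D=np.array([.1305,.9914,0]);p=np.array([.5357,.2325,.047])
for q in(.06,.123,.131,.137,.146):print(q,proj(s,p+q*D).round(1))
for r in list(range(300,318))+list(range(328,348)):print(r,h[r,203:228].astype(int))
E
```

```text
{'clock': 26.65, 'ee_pos': [0.5357, 0.2322, 0.0226], 'tool_rot': [-179.9947, 0.004, 82.5075], 'contact_force': [0.1832, 0.0118, -2.2613], 'wrist_torque': [-0.0354, 0.0512, 0.0492], 'opening': 0.0148, 'grasp_force': 98.0492}
top rocker shift px -2.0 -6.0 0.226
side rocker shift px 0.25 -0.25 0.924
0.06 [[220.9 310.7]]
0.123 [[210.  335.5]]
0.131 [[208.5 338.8]]
0.137 [[207.4 341.3]]
0.146 [[205.8 345.1]]
300 [125 125 127 126 121 102  71  49  49  53  62  73  87  90  80  60  42  39
  46  48  49  50  51  51  53]
301 [124 125 124 121 113  99  74  57  55  59  67  79  91  92  81  60  44  41
  47  49  50  51  52  52  53]
302 [122 123 121 115 105  93  73  62  60  63  67  72  77  75  62  47  41  44
  48  50  50  50  51  53  51]
303 [120 119 117 108 101  88  69  60  59  62  64  66  66  59  47  39  41  46
  48  50  51  51  52  51  51]
304 [118 115 113 108 101  85  63  54  55  55  57  58  55  50  40  40  43  49
  50  51  52  52  52  52  49]
305 [116 114 114 112 101  78  55  47  48  47  47  48  46  41  40  42  48  49
  50  48  50  51  52  50  47]
306 [111 110 112 104  89  65  50  47  46  48  47  4
[... 2622 characters left out ...]
 120 123 124 124 124 124 126
 124 125 125 124 125 124 125]
342 [111 108 116 130 137 139 131 116 101 102 116 123 124 123 122 123 123 123
 123 124 123 125 125 124 125]
343 [ 95  94 100 112 121 119 113  97  87  92 105 114 117 118 117 118 118 119
 124 123 123 123 124 124 121]
344 [ 90  88  91 100 103 100  91  82  74  76  86  96  97  99  98  97 100 106
 115 118 117 118 118 115 111]
345 [111 110 109 108 104 101  98  92  86  84  87  90  88  87  87  85  83  90
  96  99  98  98  97  97  92]
346 [118 116 114 114 113 117 119 118 114 113 112 110 110 107 103 100  99  98
  95  93  92  89  89  87  84]
347 [110 108 108 109 111 118 122 121 118 118 118 116 118 117 117 123 125 121
 116 114 112 111 108 107 102]
```

move_arm(commands=[[0.1, [0, 0, -0.005], [0, 0, 0]], [0.1, [0, 0, -0.01], [0, 0, 0]], [0.1, [0, 0, -0.015], [0, 0, 0]], [0.1, [0, 0, -0.02], [0, 0, 0]], [0.1, [0, 0, -0.025], [0, 0, 0]]], force=120)

```text
clock: 27.15
ee_pos: [0.5348, 0.2319, 0.0269]
tool_rot: [-179.9, 0.1, 82.5]
contact_force: [-0.6, 0.1, -5.8]
opening: 0.014
grasp_force: 118.2
```

```bash
python3 look.py; python3 - <<'E'
from h import *
s=load("sideA");h=s["frame"].mean(2);print("far ped cols 250..276")
for r in range(112,132):print(r,h[r,250:277].astype(int))
print("near ped cols 232..262")
for r in range(144,176):print(r,h[r,232:262].astype(int))
E
```

```text
{'clock': 27.75, 'ee_pos': [0.5357, 0.2323, 0.0276], 'tool_rot': [-179.9976, 0.0019, 82.5127], 'contact_force': [0.6524, 0.1514, -6.6545], 'wrist_torque': [-0.3061, 0.0339, 0.0045], 'opening': 0.0138, 'grasp_force': 118.2557}
top rocker shift px -2.25 -6.0 0.233
side rocker shift px 0.25 -1.0 0.921
far ped cols 250..276
112 [193 192 192 191 191 192 192 193 192 192 192 192 192 191 193 192 192 192
 193 193 193 193 193 192 192 190 191]
113 [192 192 191 191 191 191 190 188 188 191 192 193 193 193 193 193 194 193
 194 193 193 193 194 193 193 193 192]
114 [192 190 190 190 190 190 184 175 173 180 189 194 194 193 194 193 195 194
 192 192 193 195 195 194 194 194 193]
115 [190 190 189 190 190 187 173 156 153 163 179 190 194 195 195 195 194 190
 185 185 191 195 196 195 194 194 194]
116 [190 190 189 190 189 181 160 141 138 146 161 180 193 195 196 193 187 175
 166 167 182 194 196 195 194 194 193]
117 [191 190 191 190 187 172 149 135 133 132 140 167 187 195 196 190 174 151
 139 147 170 190 196 196 194 193 192]
118 [192 191 191 191 181 160 140 134 132 120 126 153 177 189 190 181 159 135
 127 135 16
[... 4908 characters left out ...]
127 126 127 127
 124 112  92  86 104 123 132 134 137 141 141 139]
171 [131 132 134 137 137 137 138 138 138 137 136 135 135 135 134 132 130 129
 127 115 100  98 114 125 128 129 130 131 132 130]
172 [128 129 130 130 130 129 130 131 132 134 135 137 137 138 137 137 137 135
 135 128 116 120 131 134 130 128 129 131 129 129]
173 [131 134 136 136 132 128 126 129 129 130 130 130 130 132 133 135 135 136
 136 135 131 134 141 142 139 135 134 133 132 130]
174 [127 131 137 137 134 132 131 133 136 136 132 130 128 129 131 132 131 130
 131 131 132 135 138 138 138 138 138 137 136 136]
175 [120 125 132 135 134 132 130 134 136 137 133 132 133 135 137 137 133 130
 128 129 131 132 132 131 133 133 135 134 137 136]
```

```bash
echo '[0.5356,0.2320,0.1855,82.5]'>cmd.json
python3 mv.py .5681 -.3108 .1855 84.9 4
```

```text
[np.float64(-0.6674), np.float64(0.1288), np.float64(-0.0)] [0, 0, np.float64(-0.0133)]
[np.float64(-0.6687), np.float64(0.1218), np.float64(-0.0)] [0, 0, np.float64(-0.0133)]
[np.float64(-0.6699), np.float64(0.1148), np.float64(-0.0)] [0, 0, np.float64(-0.0133)]
[np.float64(-0.6711), np.float64(0.1078), np.float64(-0.0)] [0, 0, np.float64(-0.0133)]
```

move_arm(commands=[[0.1, [0, 0, -0.02], [0, 0, 0]], [0.1, [0, 0, -0.06], [0, 0, 0]], [0.1, [0, 0, -0.12], [0, 0, 0]], [0.1, [0, 0, -0.2], [0, 0, 0]], [0.1, [0, 0, -0.3], [0, 0, 0]]])

```text
clock: 28.25
ee_pos: [0.5356, 0.2322, 0.0889]
tool_rot: [-180.0, 0.0, 82.5]
contact_force: [-0.1, -0.7, -7.3]
opening: 0.0141
grasp_force: 118.4
```

move_arm(commands=[[0.1, [0, 0, -0.12], [0, 0, 0]], [0.1, [0, 0, -0.25], [0, 0, 0]], [0.1, [0, 0, -0.37], [0, 0, 0]], [0.1, [0, 0, -0.45], [0, 0, 0]], [0.1, [0, 0, -0.49], [0, 0, 0]]])

```text
clock: 28.75
ee_pos: [0.5371, 0.2329, 0.189]
tool_rot: [179.8, -0.1, 82.5]
contact_force: [-0.1, -0.2, -8.4]
opening: 0.0142
grasp_force: 118.4
```

```bash
echo '[0.5356,0.2320,0.1855,82.5]'>cmd.json
python3 - <<'E'
import subprocess
a=[.5356,.2320,.1855,82.5];b=[.5681,-.3108,.1855,84.9]
for f in(.168,.418,.668,.893,1):
    t=[x+(y-x)*f for x,y in zip(a,b)];print(subprocess.run(["python3","mv.py"]+[str(v) for v in t],capture_output=True,text=True).stdout.replace("np.float64",""),end="")
E
```

```text
[(-0.4485), (0.0866), (-0.0)] [0, 0, (-0.009)]
[(-0.6683), (0.1241), (-0.0)] [0, 0, (-0.0133)]
[(-0.6695), (0.1171), (-0.0)] [0, 0, (-0.0133)]
[(-0.6037), (0.0991), (-0.0)] [0, 0, (-0.012)]
[(-0.2875), (0.0444), (-0.0)] [0, 0, (-0.0057)]
```

move_arm(commands=[[0.1, [-0.0385, 0.0074, 0], [0, 0, -0.0008]], [0.1, [-0.1085, 0.0209, 0], [0, 0, -0.0022]], [0.1, [-0.2, 0.0386, 0], [0, 0, -0.004]], [0.1, [-0.3185, 0.0615, 0], [0, 0, -0.0064]], [0.1, [-0.4485, 0.0866, 0], [0, 0, -0.009]]])

```text
clock: 29.25
ee_pos: [0.5397, 0.1391, 0.1833]
tool_rot: [-179.8, 0.1, 83.0]
contact_force: [-0.1, -0.9, -7.3]
opening: 0.0141
grasp_force: 118.4
```

move_arm(commands=[[0.1, [-0.1337, 0.0248, 0], [0, 0, -0.0027]], [0.1, [-0.2673, 0.0496, 0], [0, 0, -0.0053]], [0.1, [-0.401, 0.0745, 0], [0, 0, -0.008]], [0.1, [-0.5346, 0.0993, 0], [0, 0, -0.0106]], [0.1, [-0.6683, 0.1241, 0], [0, 0, -0.0133]]])

```text
clock: 29.75
ee_pos: [0.5476, 0.0031, 0.1834]
tool_rot: [-179.8, 0.1, 83.5]
contact_force: [-0.1, 0.7, -7.0]
opening: 0.0139
grasp_force: 118.4
```

move_arm(commands=[[0.1, [-0.1339, 0.0234, 0], [0, 0, -0.0027]], [0.1, [-0.2678, 0.0468, 0], [0, 0, -0.0053]], [0.1, [-0.4017, 0.0703, 0], [0, 0, -0.008]], [0.1, [-0.5356, 0.0937, 0], [0, 0, -0.0106]], [0.1, [-0.6695, 0.1171, 0], [0, 0, -0.0133]]])

```text
clock: 30.25
ee_pos: [0.5556, -0.1323, 0.1834]
tool_rot: [-179.8, 0.0, 84.1]
contact_force: [0.1, -0.3, -7.4]
opening: 0.014
grasp_force: 118.4
```

move_arm(commands=[[0.1, [-0.14, 0.023, 0], [0, 0, -0.0028]], [0.1, [-0.275, 0.0451, 0], [0, 0, -0.0055]], [0.1, [-0.4, 0.0657, 0], [0, 0, -0.008]], [0.1, [-0.51, 0.0837, 0], [0, 0, -0.0101]], [0.1, [-0.6037, 0.0991, 0], [0, 0, -0.012]]])

```text
clock: 30.75
ee_pos: [0.5629, -0.2543, 0.1834]
tool_rot: [-179.8, -0.0, 84.6]
contact_force: [-0.2, 0.3, -7.7]
opening: 0.0135
grasp_force: 118.4
```

move_arm(commands=[[0.1, [-0.0875, 0.0135, 0], [0, 0, -0.0017]], [0.1, [-0.16, 0.0247, 0], [0, 0, -0.0032]], [0.1, [-0.22, 0.034, 0], [0, 0, -0.0044]], [0.1, [-0.26, 0.0402, 0], [0, 0, -0.0052]], [0.1, [-0.2875, 0.0444, 0], [0, 0, -0.0057]]])

```text
clock: 31.25
ee_pos: [0.5685, -0.3109, 0.1856]
tool_rot: [-180.0, -0.0, 84.9]
contact_force: [-0.5, 0.1, -6.2]
opening: 0.0143
grasp_force: 118.4
```

```bash
python3 look.py|head -1; python3 - <<'E'
from h import *
s=load("sideB");t=load("topB");h=s["frame"].mean(2)
a=np.radians(84.9);D=np.array([np.cos(a),np.sin(a),0]);p=np.array([.5681,-.3108,.210])
for q in(.06,.1,.123,.131,.137,.146):print(q,proj(s,p+q*D).round(1),proj(t,p+q*D).round(1))
for r in range(104,150):print(r,h[r,232:272].astype(int))
E
```

```text
{'clock': 31.85, 'ee_pos': [0.5684, -0.3102, 0.1857], 'tool_rot': [179.9971, -0.0012, 84.9348], 'contact_force': [-0.7382, 0.0609, -7.2247], 'wrist_torque': [-0.2898, -0.0057, 0.0205], 'opening': 0.0137, 'grasp_force': 118.412}
0.06 [[251.6 114.4]] [[390.4 153.9]]
0.1 [[247.6 122.1]] [[372.3 152.5]]
0.123 [[245.2 126.8]] [[361.9 151.7]]
0.131 [[244.4 128.4]] [[358.3 151.4]]
0.137 [[243.7 129.6]] [[355.6 151.2]]
0.146 [[242.7 131.5]] [[351.5 150.9]]
104 [190 190 190 190 190 192 190 185 170 143 113  99  99 106 108 109 110 108
  89  58  44  47  47  48  59  66  70  76  84  71  42  50  91 104  73  40
  27  22  22  35]
105 [189 189 189 189 190 191 190 183 163 132 107  97  97 101 105 107 109 105
  90  61  43  40  42  44  47  49  53  65  76  67  52  80 126 133  86  42
  26  22  28  47]
106 [189 188 188 189 189 191 190 178 148 113  98  93  86  83  82  85  86  84
  74  55  41  42  45  43  44  45  46  54  65  69  81 123 157 146  91  40
  23  20  32  61]
107 [189 189 189 191 191 192 189 172 136  98  85  80  69  58  56  55  58  57
  52  43  42  43  44  47  44  43  40  42  57  84 124 162 180 161 1
[... 6380 characters left out ...]
41 129 116
 106 103 100  81]
146 [193 194 193 193 189 173 139 114 109 114 111  95  68  62  66  72  88 120
 145 151 150 149 150 145 133 115 103 107 123 137 149 151 143 127 110  99
  96  98  88  69]
147 [194 194 193 193 187 158 110  90 104 121 125 109  76  58  62  77 101 130
 147 150 149 148 149 149 146 135 129 133 143 148 151 148 133 114 100  95
  96  92  77  55]
148 [194 194 194 193 187 153  92  75 103 126 134 121  89  61  61  85 115 141
 150 148 145 143 146 147 149 148 146 147 150 153 151 144 125 107 100  99
  98  89  68  47]
149 [193 194 194 194 187 154  96  80 111 132 137 125 100  78  80 102 130 147
 147 141 136 137 141 145 148 149 150 151 152 152 149 138 117 101 100 102
 101  90  65  46]
```

move_arm(commands=[[0.1, [0, 0, 0.05], [0, 0, 0.0178]], [0.1, [0, 0, 0.13], [0, 0, 0.0178]], [0.1, [0, 0, 0.22], [0, 0, 0.0178]], [0.1, [0, 0, 0.3], [0, 0, 0.0178]], [0.1, [0, 0, 0.35], [0, 0, 0.0178]]])

```text
clock: 32.35
ee_pos: [0.5667, -0.3095, 0.1122]
tool_rot: [-179.8, -0.1, 84.1]
contact_force: [0.2, 0.8, -8.2]
opening: 0.0142
grasp_force: 118.4
```

```bash
python3 look.py|head -1; python3 - <<'E'
from h import *
s=load("sideB");h=s["frame"].mean(2)
a=np.radians(84.1);D=np.array([np.cos(a),np.sin(a),0]);p=np.array([.5684,-.3105,.140])
for q in(.08,.1,.123,.131,.137,.146):print(q,proj(s,p+q*D).round(1))
for r in range(134,166):print(r,h[r,232:264].astype(int))
E
```

```text
{'clock': 32.95, 'ee_pos': [0.5686, -0.3106, 0.1163], 'tool_rot': [179.9455, 0.025, 84.112], 'contact_force': [-0.3904, -1.0446, -7.0175], 'wrist_torque': [-0.2904, 0.0134, -0.0202], 'opening': 0.0139, 'grasp_force': 118.4144}
0.08 [[250.4 138.3]]
0.1 [[248.3 142.2]]
0.123 [[245.9 146.9]]
0.131 [[245.1 148.6]]
0.137 [[244.4 149.8]]
0.146 [[243.5 151.7]]
134 [197 196 196 196 196 191 160  96  45  36  44  52  56  51  46  40  44  66
  95 114 121 119 102  77  49  36  35  40  43  46  45  43]
135 [196 197 196 196 199 193 166 111  57  47  74  99  99  87  67  51  54  81
 105 117 121 112  96  69  44  33  34  43  45  46  45  43]
136 [196 197 197 198 198 196 177 131  81  72 113 144 147 124  92  71  72  94
 114 121 117 105  82  57  39  34  35  40  43  46  46  45]
137 [195 195 197 198 198 196 184 147 100  91 133 167 162 136 103  82  90 107
 118 120 113  97  78  63  54  46  40  39  42  45  45  44]
138 [195 196 196 198 199 198 188 156 113  99 131 160 151 122  94  88 101 115
 121 117 107  91  84  85  77  63  54  45  40  42  42  46]
139 [194 195 197 197 197 198 191 169 132 104 116 129 121  98  85  92 
[... 2875 characters left out ...]
 122 141 146 142 127 114]
161 [139 127 109 113 133 138 131 126 124 124 122 125 124 126 128 130 129 124
 118  99  77  70  72  76  90 114 137 146 147 143 137 134]
162 [134 114 106 125 140 141 132 126 123 123 123 123 124 125 127 127 127 128
 120 103  79  70  71  77 100 126 145 152 149 148 148 148]
163 [125 102 110 134 147 142 131 126 124 123 122 122 125 124 125 128 128 127
 123 106  80  70  71  84 111 137 149 150 152 150 150 151]
164 [113 102 122 142 148 143 134 126 124 123 123 123 124 125 127 128 127 126
 124 106  80  67  72  94 125 145 151 151 151 149 150 151]
165 [104 112 135 148 149 143 133 127 124 123 123 122 125 124 126 127 128 127
 124 106  80  68  79 107 136 150 152 151 152 151 150 151]
```

move_arm(commands=[[0.1, [0, 0, 0], [0, 0, -0.009]], [0.1, [0, 0, 0.015], [0, 0, -0.009]], [0.1, [0, 0, 0.035], [0, 0, -0.009]], [0.1, [0, 0, 0.055], [0, 0, -0.009]], [0.1, [0, 0, 0.065], [0, 0, -0.009]]])

```text
clock: 33.45
ee_pos: [0.569, -0.3105, 0.1024]
tool_rot: [179.9, -0.0, 84.5]
contact_force: [2.6, -0.6, -4.7]
opening: 0.0137
grasp_force: 118.7
```

```bash
python3 look.py|head -1; python3 - <<'E'
from h import *
s=load("sideB");h=s["frame"].mean(2)
for r in range(140,163):print(r,h[r,234:258].astype(int))
E
```

```text
{'clock': 34.05, 'ee_pos': [0.5687, -0.3106, 0.1029], 'tool_rot': [179.9533, 0.016, 84.5118], 'contact_force': [1.9946, -0.0171, -5.5419], 'wrist_torque': [-0.1982, -0.4224, -0.1074], 'opening': 0.014, 'grasp_force': 118.616}
140 [196 197 197 198 191 162 111  74  61  60  64  59  50  50  67  91 109 120
 119 109  89  62  42  37]
141 [195 196 196 197 192 165 120  89  72  63  64  60  52  53  75 100 116 121
 115 101  79  60  53  53]
142 [194 195 195 195 186 158 118  88  70  57  55  53  52  61  87 109 120 119
 110  92  78  69  71  73]
143 [195 195 194 192 178 150 113  78  55  44  41  45  54  73  98 116 120 115
 103  88  79  81  83  83]
144 [194 193 194 191 172 142 109  78  57  44  39  47  63  86 109 118 119 109
  97  89  92  92  88  85]
145 [193 194 194 187 164 133 111  97  84  70  55  63  79  99 115 120 116 104
  97 106 117 109  93  84]
146 [195 194 192 175 141 116 111 113 111  95  70  72  90 109 119 119 109  98
 107 128 136 121  95  86]
147 [195 194 188 161 112  91 105 121 127 111  82  80  95 112 118 115 102 100
 118 138 137 116  92  83]
148 [196 197 189 154  93  78 104 128 136 124  98  
[... 794 characters left out ...]
 127 127 121 116 121 117 103  91  93 100 110 121 127 122
  99  77  72  76  82  82]
157 [166 137 112 110 122 124 122 124 133 132 123 113 110 115 121 129 130 112
  86  70  71  78  80  82]
158 [151 123 107 115 122 127 126 128 135 139 138 132 125 123 127 132 127 104
  79  70  71  77  81  84]
159 [136 113 112 124 128 127 128 126 131 135 138 135 130 130 130 128 120  99
  77  71  73  77  82  89]
160 [120 109 122 132 130 127 125 124 126 128 131 131 130 130 131 126 117  98
  77  69  72  77  85 101]
161 [110 115 135 139 130 126 125 123 124 124 125 126 128 129 129 126 118  99
  78  70  71  76  90 113]
162 [106 125 141 141 131 126 125 124 123 123 125 126 126 128 127 126 120 103
  80  68  71  79 100 128]
```

move_arm(commands=[[0.1, [0, 0.005, 0], [0, 0, 0]], [0.1, [0, 0.005, 0], [0, 0, 0]], [0.1, [0, 0.005, 0.003], [0, 0, 0]], [0.1, [0, 0.005, 0.005], [0, 0, 0]], [0.1, [0, 0.005, 0.005], [0, 0, 0]]])

```text
clock: 34.55
ee_pos: [0.5693, -0.3105, 0.1016]
tool_rot: [-180.0, -0.0, 84.5]
contact_force: [1.1, -0.7, -4.5]
opening: 0.0142
grasp_force: 118.6
```

```bash
cat > ob.py <<'E'
from plant import ctrl,eyes
import numpy as np
L=[]
for i in range(8): eyes.read_camera("side"); L.append(ctrl.get_obs())
for k in("ee_pos","contact_force","wrist_torque"): print(k,np.mean([o[k] for o in L],0).round(4))
print(L[-1]["clock"],L[-1]["grasp_force"])
E
python3 ob.py
```

```text
ee_pos [ 0.5693 -0.3106  0.1016]
contact_force [ 1.2916 -0.4262 -4.954 ]
wrist_torque [-0.1266 -0.2004  0.0349]
34.95 118.64470481872559
```

move_arm(commands=[[0.1, [0, 0.003, 0], [0, 0, 0]], [0.1, [0.004, 0.003, 0], [0, 0, 0]], [0.1, [0.008, 0.003, 0], [0, 0, 0]], [0.1, [0.012, 0.003, 0], [0, 0, 0]], [0.1, [0.015, 0.003, 0], [0, 0, 0]]])

```text
clock: 35.45
ee_pos: [0.57, -0.3075, 0.1015]
tool_rot: [-180.0, -0.0, 84.5]
contact_force: [-0.4, -0.4, -5.2]
opening: 0.014
grasp_force: 118.6
```

```bash
python3 ob.py
```

```text
ee_pos [ 0.5702 -0.3076  0.1016]
contact_force [-0.2554 -0.0811 -5.5354]
wrist_torque [-0.0973  0.0038  0.0023]
35.85 118.58983397483826
```

move_arm(commands=[[0.1, [0.003, 0, 0.002], [0, 0, 0]], [0.1, [0.006, 0, 0.002], [0, 0, 0]], [0.1, [0.009, 0, 0.002], [0, 0, 0]], [0.1, [0.012, 0, 0.002], [0, 0, 0]], [0.1, [0.012, 0, 0.002], [0, 0, 0]]])

```text
clock: 36.35
ee_pos: [0.5705, -0.3051, 0.1012]
tool_rot: [180.0, -0.0, 84.5]
contact_force: [-0.2, 0.0, -6.4]
opening: 0.0143
grasp_force: 118.6
```

```bash
python3 ob.py
```

```text
Traceback (most recent call last):
  File "ob.py", line 4, in <module>
    for i in range(8): eyes.read_camera("side"); L.append(ctrl.get_obs())
                       ~~~~~~~~~~~~~~~~^^^^^^^^
ValueError: 200 camera calls are used up
```

```bash
cat > ob.py <<'E'
from plant import ctrl
o=ctrl.get_obs()
print(*[o[k].round(4) for k in("ee_pos","contact_force","wrist_torque")],o["clock"])
E
python3 ob.py
```

```text
[ 0.5705 -0.3052  0.1012] [ 0.6364  0.2257 -5.3515] [-0.1279  0.0015  0.0362] 36.5
```

move_arm(commands=[[0.1, [0, 0, 0.002], [0, 0, 0]], [0.1, [0, 0, 0.004], [0, 0, 0]], [0.1, [0, 0, 0.004], [0, 0, 0]], [0.1, [0, 0, 0.004], [0, 0, 0]], [0.1, [0, 0, 0.004], [0, 0, 0]]])

```text
clock: 37.0
ee_pos: [0.5705, -0.3053, 0.1005]
tool_rot: [180.0, 0.0, 84.5]
contact_force: [0.6, -0.2, -5.0]
opening: 0.0139
grasp_force: 118.7
```

```bash
python3 ob.py
```

```text
[ 0.5705 -0.3053  0.1005] [ 0.6317 -0.1733 -5.0371] [-0.0202  0.0714 -0.0246] 37.0
```

move_arm(commands=[[0.1, [0.002, 0, 0], [0, 0, 0]], [0.1, [0.004, 0, 0], [0, 0, 0]], [0.1, [0.006, 0, 0], [0, 0, 0]], [0.1, [0.008, 0, 0], [0, 0, 0]], [0.1, [0.008, 0, 0], [0, 0, 0]]])

```text
clock: 37.5
ee_pos: [0.5704, -0.3029, 0.1]
tool_rot: [-180.0, -0.1, 84.5]
contact_force: [-0.5, 2.2, -6.2]
opening: 0.0137
grasp_force: 118.5
```

```bash
python3 ob.py
```

```text
[ 0.5704 -0.3029  0.1   ] [-0.5082  2.1806 -6.2087] [ 0.0831 -0.053  -0.0492] 37.5
```

move_arm(commands=[[0.1, [0, 0, 0], [0, 0, 0]], [0.1, [0, 0, 0], [0, 0, 0]], [0.1, [0, 0, 0], [0, 0, 0]], [0.1, [0, 0, 0], [0, 0, 0]], [0.1, [0, 0, 0], [0, 0, 0]]])

```text
clock: 38.0
ee_pos: [0.5704, -0.303, 0.1]
tool_rot: [-180.0, -0.1, 84.5]
contact_force: [0.7, 3.9, -7.3]
opening: 0.0141
grasp_force: 118.4
```

```bash
python3 ob.py
```

```text
[ 0.5704 -0.303   0.1   ] [ 0.6734  3.8845 -7.334 ] [ 0.5719 -0.0801 -0.023 ] 38.0
```

move_arm(commands=[[0.1, [0.002, 0, 0], [0, 0, 0]], [0.1, [0.004, 0, 0], [0, 0, 0]], [0.1, [0.006, 0, 0], [0, 0, 0]], [0.1, [0.006, 0, 0], [0, 0, 0]], [0.1, [0.006, 0, 0], [0, 0, 0]]])

```text
clock: 38.5
ee_pos: [0.5707, -0.3029, 0.1006]
tool_rot: [180.0, 0.0, 84.5]
contact_force: [0.3, 1.1, -7.2]
opening: 0.0144
grasp_force: 118.4
```

```bash
python3 ob.py
```

```text
[ 0.5707 -0.3029  0.1006] [ 0.3319  1.0501 -7.2221] [ 0.0526 -0.0045 -0.0054] 38.5
```

move_arm(commands=[[0.1, [0.003, 0, 0], [0, 0, 0]], [0.1, [0.004, 0, 0], [0, 0, 0]], [0.1, [0.004, 0, 0.003], [0, 0, 0]], [0.1, [0.004, 0, 0.0075], [0, 0, 0]], [0.1, [0.004, 0, 0.0075], [0, 0, 0]]])

```text
clock: 39.0
ee_pos: [0.5708, -0.3016, 0.0988]
tool_rot: [-180.0, -0.0, 84.5]
contact_force: [0.6, -0.1, -6.6]
opening: 0.0138
grasp_force: 118.5
```

```bash
python3 ob.py
```

```text
[ 0.5708 -0.3016  0.0988] [ 0.5752 -0.1067 -6.6264] [-0.1027 -0.0349 -0.06  ] 39.0
```

move_arm(commands=[[0.1, [0, 0, 0.003], [0, 0, 0]], [0.1, [0, 0, 0.006], [0, 0, 0]], [0.1, [0, 0, 0.0075], [0, 0, 0]], [0.1, [0, 0, 0.0075], [0, 0, 0]], [0.1, [0, 0, 0.0075], [0, 0, 0]]])

```text
clock: 39.5
ee_pos: [0.5709, -0.3016, 0.0975]
tool_rot: [180.0, -0.0, 84.5]
contact_force: [1.1, 2.1, -6.3]
opening: 0.0138
grasp_force: 118.5
```

```bash
python3 ob.py
```

```text
[ 0.5709 -0.3016  0.0975] [ 1.1062  2.14   -6.3276] [ 0.0431 -0.0894 -0.1018] 39.5
```

move_arm(commands=[[0.1, [0.0015, 0.0015, 0], [0, 0, 0.003]], [0.1, [0.0015, 0.0015, 0.002], [0, 0, 0.003]], [0.1, [0.0015, 0.0015, 0.004], [0, 0, 0.003]], [0.1, [0.0015, 0.0015, 0.006], [0, 0, 0.003]], [0.1, [0.0015, 0.0015, 0.006], [0, 0, 0.003]]])

```text
clock: 40.0
ee_pos: [0.5713, -0.3015, 0.0964]
tool_rot: [180.0, 0.0, 84.4]
contact_force: [1.2, -0.5, -5.4]
opening: 0.014
grasp_force: 118.7
```

```bash
python3 ob.py
```

```text
[ 0.5713 -0.3015  0.0964] [ 1.204  -0.5258 -5.425 ] [ 0.0456 -0.0537  0.0482] 40.0
```

move_arm(commands=[[0.1, [0, 0.001, 0.002], [0, 0, 0]], [0.1, [0, 0.001, 0.004], [0, 0, 0]], [0.1, [0, 0.001, 0.004], [0, 0, 0]], [0.1, [0, 0.001, 0.004], [0, 0, 0]], [0.1, [0, 0.001, 0.004], [0, 0, 0]]])

```text
clock: 40.5
ee_pos: [0.5717, -0.3016, 0.0961]
tool_rot: [179.9, 0.0, 84.4]
contact_force: [-0.6, 1.4, -0.5]
opening: 0.0141
grasp_force: 119.3
```

```bash
python3 ob.py
```

```text
[ 0.5717 -0.3016  0.0961] [-0.5557  1.3763 -0.4566] [ 0.1817 -0.0004  0.1498] 40.5
```

move_arm(commands=[[0.1, [0, 0, 0], [0, 0, 0]], [0.1, [0, 0, 0], [0, 0, 0]], [0.1, [0, 0, 0], [0, 0, 0]], [0.1, [0, 0, 0], [0, 0, 0]], [0.1, [0, 0, 0], [0, 0, 0]]], force=20)

```text
clock: 41.0
ee_pos: [0.5717, -0.3016, 0.096]
tool_rot: [179.9, 0.0, 84.4]
contact_force: [-0.3, 1.5, 3.4]
opening: 0.0134
grasp_force: 119.7
```

```bash
python3 ob.py
```

```text
[ 0.5717 -0.3016  0.096 ] [-0.2998  1.5199  3.3715] [ 0.1764 -0.03    0.0869] 41.0
```

move_arm(commands=[[0.2, [0, 0, 0], [0, 0, 0]], [0.25, [0, 0, 0], [0, 0, 0]], [0.3, [0, 0, 0], [0, 0, 0]], [0.35, [0, 0, 0], [0, 0, 0]], [0.4, [0, 0, 0], [0, 0, 0]]])

```text
clock: 41.5
ee_pos: [0.5711, -0.3014, 0.0951]
tool_rot: [-180.0, -0.0, 84.4]
contact_force: [0.2, 0.1, 0.5]
opening: 0.0341
grasp_force: 0.0
```

```bash
python3 ob.py
```

```text
[ 0.5711 -0.3014  0.0951] [0.2056 0.0529 0.4685] [ 0.0143 -0.0208  0.0153] 41.5
```

move_arm(commands=[[0.45, [0, 0, 0], [0, 0, 0]], [0.45, [0, 0, -0.05], [0, 0, 0]], [0.45, [0, 0, -0.15], [0, 0, 0]], [0.45, [0, 0, -0.3], [0, 0, 0]], [0.45, [0, 0, -0.5], [0, 0, 0]]])

```text
clock: 42.0
ee_pos: [0.57, -0.3006, 0.1949]
tool_rot: [-179.8, -0.1, 84.4]
contact_force: [0.1, -0.8, 0.3]
opening: 0.0382
grasp_force: 0.0
```

move_arm(commands=[[0.45, [0, 0, -0.1], [0, 0, 0]], [0.45, [0, 0, -0.2], [0, 0, 0]], [0.45, [0, 0, -0.25], [0, 0, 0]], [0.45, [0, 0, -0.25], [0, 0, 0]], [0.45, [0, 0, -0.25], [0, 0, 0]]])

```text
clock: 42.5
ee_pos: [0.571, -0.3012, 0.2448]
tool_rot: [-180.0, -0.0, 84.4]
contact_force: [-0.1, -0.1, -0.5]
opening: 0.0381
grasp_force: 0.0
```

```bash
python3 -c "
from plant import ctrl
print(ctrl.hand_in())"
```

```text
the job is handed in; nothing more can be done
None
```

The job is handed in at 42.5 s: the shaft, with the rocker near its middle, was felt to drop over the key and rest in both saddles before I let go; this is from force and height readings only, as my camera calls had run out.

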